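# Close a culture bottle and leave its cap vented

### The arm

A 6-joint arm with a two-finger parallel gripper is mounted at the origin on the work surface. World frame = base frame: x ahead of the robot, y to its left, z up, the work surface at z = 0. Lengths are in mm, angles in rad, forces in N, time in s.
With the tool pointing down it reaches from about 350 to 775 mm from the base axis. Payload 7.3 kg.
Tool frame: the origin (TCP) lies at the very end of the fingers, on their centre line; the grasp point (between the pads) lies 19 mm behind it; x points along the fingers, z is the direction in which the jaws open and shut, and the axes are right-handed (so a half turn about x gives the same grasp; the last joint's range is limited). The gripper opens to 92 mm and grips with 3 to 60 N. Pads are 19 mm wide; open, the fingers measure 130 mm over their backs; the gripper's body (75 mm by 190 mm) begins 47 mm behind the grasp point.
Start: joints at [-1.478, 0.342, 1.524, -0, 1.275, -0.146], TCP at [124.204, -510.119, 189.841] pointing down, gripper open.
Joint ranges: [-2.53, 2.53], [-0.77, 2.02], [0.04, 2.7], [-1, 4.14], [0.28, 2.66], [-3.11, 3.11]. Speed limits (rad/s): [2.57, 2.57, 3.14, 3.14, 3.14, 3.14].

### API

Orientations are given as [roll, pitch, yaw] about the fixed x, y, z axes, in that order (R = Rz(yaw) Ry(pitch) Rx(roll)).
In Python, from plant import * gives the robot as it stands.
- The arm moves only by the shell command python3 -m creep 'ROWS'. ROWS is JSON, a list of rows, each an object of numbers: "tx", "ty", "tz": the shift along the tool's x, y, z in cm; "wx", "wy", "wz": the turn, a rotation vector about the tool's x, y, z in rad; "gripper": the closure, from -1 (fully open) to 1 (shut). A call has 1 to 8 rows; each row is the pose to reach, as a shift and turn from the pose commanded when the call began, along the tool's axes at that moment; what a row does not reach only later rows make up. A row lasts 1/12 s, in which the tool goes at most 41.7 mm and 7.16 degrees, less where a joint would pass 70% of its speed; a pose out of reach is approached as far as the arm can. A call with a gripper value outside its range is refused whole. The fingers move at their own pace and stop on an object; the grip force is fixed at half the most. Time passes only in rows, so rows that repeat a pose let the fingers close. It gives the time, the measured TCP pose, the force and the opening at its end, in the units of the state.
- get_obs(): the state, without advancing time (a new reading comes with each control period).
- capture(name): name is "side" or "top"; returns a dict with "frame" (400x640x3 uint8, red, green, blue), "z_map" (400x640 float32, mm along the optical axis (not along the pixel's ray), 0 where there is no reading), "vertical_fov" (degrees; the focal length in pixels is half the picture's height over the tangent of half this angle, whatever the lens; pixels are square), "cx", "cy" (the principal point, pixels), "xyz" and "rotation" of the camera in the world. Camera axes: x right, y down, z forward; pixel columns grow to the right and rows downward; lengths in mm; the calibration is good to about 2 mm. A picture is of the moment at which its call begins.
- close_job(): hands the job in, once; it reports no verdict.
The state is a dict: "time": time; "joint_positions": joint angles; "dq": joint speeds; "tau": joint torques, N m; "tool_pos": TCP position; "tcp_rot": TCP orientation; "contact_force": force on the tool from outside, world axes, zero at the start; "moment": the same for the moment, N m; "grip_width": finger opening in mm.
Only numpy, scipy, OpenCV 4.12 (cv2) and the standard library are available. Lean on these libraries where they do the work, as an engineer would, in place of code of your own. Each camera call takes 0.05 s, during which the arm holds its last target.

### The job

The square culture bottle with the loosely started cap is to go into the incubator with a vented cap. Put it in the empty middle lane of the bench organiser, fully home against the back wall so that it cannot turn, screw its cap down until it bottoms out, then back the cap off a quarter turn. Lift the bottle by its cap clear of the organiser and finish holding it there, upright and still, by the cap; leave the pots and the slide box where they are.

Things in the scene. Friction and masses are not known exactly. Their poses are not given: they have to be found in the camera images.
- bottle: Off-white square plastic bottle, body 50 x 50 mm (edges rounded 3 mm) with straight sides up to 80 mm, then a round shoulder to 87 mm, a 31 mm neck and the black cap; 114 to 117 mm tall with cap. Loose, upright, 0.12 to 0.22 kg. Origin: centre of the underside; x and y square to the sides, z up. Any two opposite sides can be gripped.
- cap: Black ribbed screw cap on the bottle's axis, 40 mm diameter, 22 mm tall. Origin: centre of its underside, 92 mm above the bottle's underside when bottomed out, 0.67 mm higher per radian unscrewed. Starts caught on its first thread; does not come off. 5 mm or more are free between cap and shoulder. Its x axis points along a small grey rib moulded on its top.
- cap_turn (a joint): Turn of the cap on the bottle, rad: 0 = bottomed out (hard stop), growing as it is unscrewed (anticlockwise from above), end stop at 5.8; pitch 4.2 mm a turn. Starts between 2.2 and 4.4. Friction about 0.07 N m; stays where it is left. The bottle turns along unless the lane keeps it.
- organiser: Grey three-lane bench organiser, fixed, 105 mm deep (x), 182 wide (y), 40 high; floor 4 mm thick, walls 5. Origin: centre of its underside. Lanes run along x, open on top and at the front (-x, roughly facing the robot; front ends of the dividers rounded) and closed by a back wall, inner face at x = +47.5 mm. Lanes 54 mm wide, centred at y = -59, 0, +59 mm; the middle one is empty.
- pot_left: Specimen pot, 49 mm diameter, 54 mm tall, off-white with a red lid, standing in the organiser's +y lane. Origin: centre of the underside. Bystander: leave it.
- pot_right: Specimen pot like the other, in the organiser's -y lane. Origin: centre of the underside. Bystander: leave it.
- slide_box: Flat blue microscope-slide box, 85 x 80 x 30 mm, on the bench to the +y side of the organiser. Origin: centre of the underside. Bystander: leave it.
- lane_home (a point): Point on the organiser's floor (4 mm above the bench), in the middle lane, 25 mm before the back wall: the centre of the bottle's underside belongs here when it is fully home, with 2 mm play to each side. Axes as the organiser's.
Things that resemble listed ones, but are neither listed nor needed, are in the scene too. Of the things that look like the bottle, the largest one is meant.

How it is judged:
By the outcome, as a careful person would: the job done as asked, in the order asked, and still so for the second after the job is handed in, while the arm keeps its last pose, push and grip.
It also fails if it takes over 72 s, if anything falls off the work surface, if the arm or the gripper's body presses on something with over 40 N, if the wrist force passes 120 N, or if a joint passes its speed limit or range.

## Working session

There is one attempt and no reset: what is moved stays moved. The work goes in short steps, Python scripts to look and compute and a shell command to move; the robot and the scene stay as the last step left them, time stands still between calls to the robot, and variables do not carry over. Pictures are saved under pics/ and viewed, and the job is handed in when it is done.

```bash
ls; mkdir -p pics; python3 - <<'E'
from plant import *
import cv2,pickle
o=get_obs();print(o)
for n in("side","top"):
    c=capture(n);cv2.imwrite(f"pics/{n}0.png",c["frame"][:,:,::-1]);pickle.dump(c,open(f"{n}0.pkl","wb"))
    print(n,{k:v for k,v in c.items() if k not in("frame","z_map")})
E
```

```text
pics
{'time': 0.0, 'joint_positions': array([-1.47801640e+00,  3.42737200e-01,  1.52500940e+00,  1.79472737e-05,
        1.27537508e+00, -1.46007808e-01]), 'dq': array([-0.00148303,  0.00043263,  0.00081765,  0.00132306, -0.00111081,
       -0.00069804]), 'tau': array([ 3.33389020e-03, -4.31236267e+01, -2.44220316e+01,  7.21962657e-02,
        5.60846622e-02, -1.17844197e-04]), 'tool_pos': array([ 124.15694105, -509.64323327,  189.14014223]), 'tcp_rot': array([2.98436131, 1.56926721, 1.65234747]), 'contact_force': array([ 0.4351147 ,  0.90928875, -0.03947618]), 'moment': array([-0.00533478, -0.00337175, -0.04606784]), 'grip_width': 91.85736256096058}
side {'vertical_fov': 56.2311902495646, 'cx': 317.18637775115553, 'cy': 200.7521144366933, 'xyz': array([146.36652823, 699.5609991 , 594.88816538]), 'rotation': array([-2.14763436e+00,  1.20742581e-03, -2.59749179e+00])}
top {'vertical_fov': 49.03606150127525, 'cx': 317.458235554165, 'cy': 206.106610191322, 'xyz': array([ 402.65137554,   20.58920652, 1060.38399268]), 'rotation': array([-3.00884665e+00, -2.68287138e-03, -1.56139408e+00])}
```

View pics/top0.png

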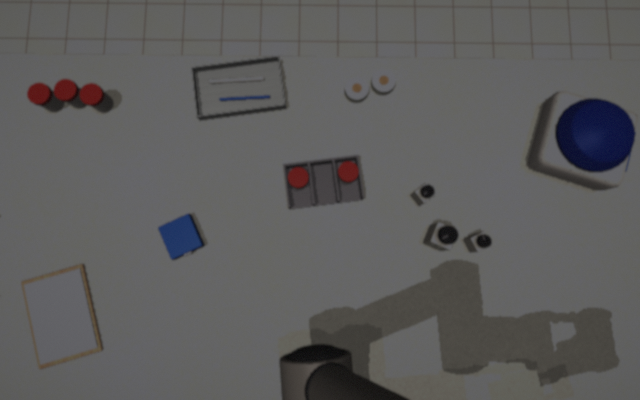

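View pics/side0.png

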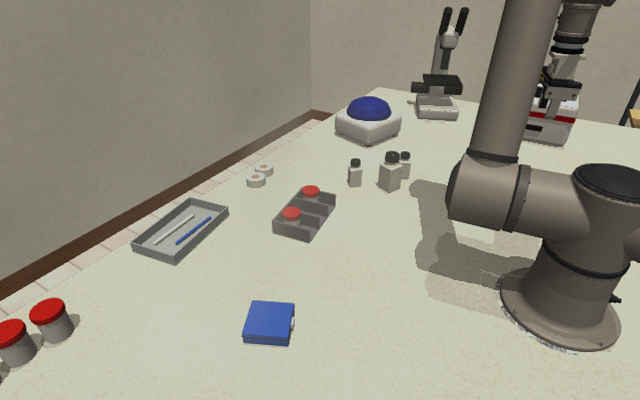

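The top view shows the large bottle at about (445,236), with small decoys at (427,191) and (483,241). The organiser is at (324,182) with red lids at (298,177) and (348,171), and the slide box is at (181,236). Next I'll measure them.

```bash
cat > h.py <<'E'
import numpy as np,cv2,pickle
from scipy.spatial.transform import Rotation as Ro
def cam(c):
    f=200/np.tan(np.radians(c["vertical_fov"])/2)
    return f,Ro.from_euler("xyz",c["rotation"]).as_matrix(),np.array(c["xyz"])
def ray(c,u,v):
    f,R,p=cam(c); u=np.asarray(u,float);v=np.asarray(v,float)
    return p,np.stack([(u-c["cx"])/f,(v-c["cy"])/f,np.ones_like(u)],-1)@R.T
def onz(c,u,v,z):
    p,d=ray(c,u,v); return p+d*((z-p[2])/d[...,2])[...,None]
def cloud(c):
    v,u=np.mgrid[:400,:640]; p,d=ray(c,u,v); return p+d*c["z_map"][...,None]
def proj(c,P):
    f,R,p=cam(c); q=(np.atleast_2d(P)-p)@R
    return np.stack([c["cx"]+f*q[:,0]/q[:,2],c["cy"]+f*q[:,1]/q[:,2]],-1)
E
python3 - <<'E'
from h import *
t=pickle.load(open("top0.pkl","rb"));s=pickle.load(open("side0.pkl","rb"))
for n,c in(("top",t),("side",s)):
    P=cloud(c)
    for lab,(u,v) in {"top":{"bench":(380,220),"cap":(447,233),"d1":(427,190),"d2":(483,240),"pl":(298,177),"pr":(348,171),"box":(181,236)},"side":{"bench":(340,280),"cap":(392,157),"body":(388,178)}}[n].items(): print(n,lab,P[v,u].round(1),c["z_map"][v,u])
f=t["frame"][:,:,::-1]
g=cv2.convertScaleAbs(f,alpha=2.2)
cv2.imwrite("pics/topz.png",cv2.resize(g[140:270,400:510],None,fx=5,fy=4.5,interpolation=cv2.INTER_CUBIC)[:590])
cv2.imwrite("pics/topo.png",cv2.resize(g[145:220,270:380],None,fx=7,fy=7,interpolation=cv2.INTER_CUBIC))
E
```

```text
top bench [ 511.5 -133.     1.4] 1064.3165
top cap [ 473.  -260.8  115.7] 946.055
top d1 [ 572.3 -228.1   83.4] 991.2166
top d2 [ 460.5 -349.4   85.4] 974.5495
top pl [604.8  65.2  56.1] 1022.1194
top pr [618.8 -50.9  62.6] 1017.6972
top box [466.3 338.6  30.4] 1028.9191
side bench [412.5 164.   -1.2] 824.5855
side cap [ 467.3 -247.9  110.1] 1082.9229
side body [ 467.4 -234.7   46.7] 1108.1178
```

View pics/topz.png

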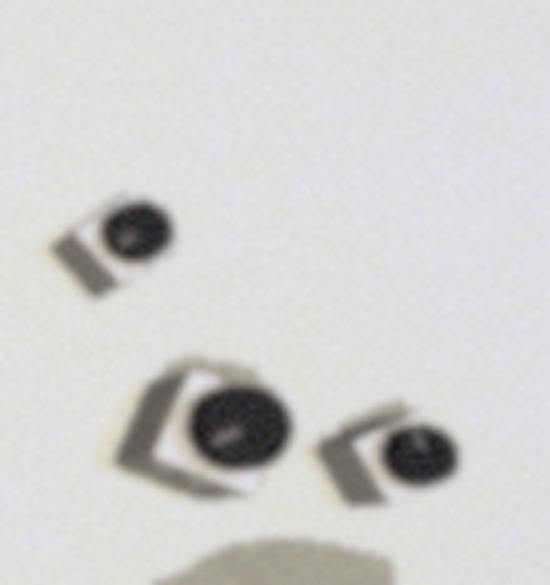

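View pics/topo.png

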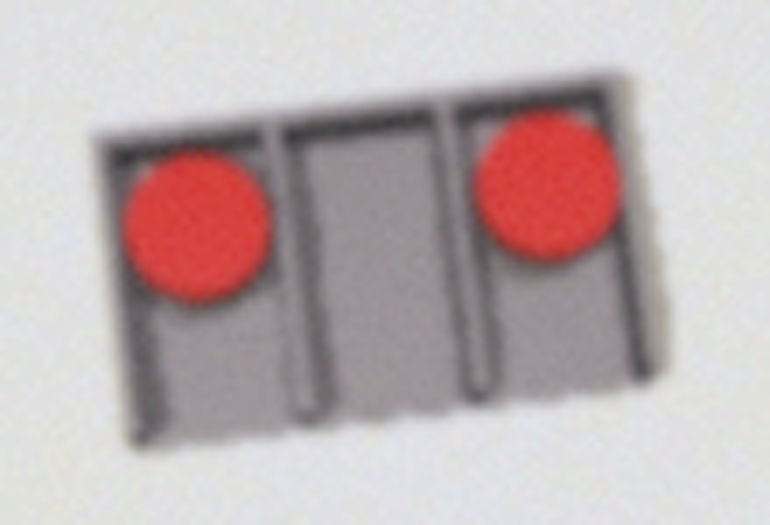

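```bash
python3 - <<'E'
from h import *
t=pickle.load(open("top0.pkl","rb"));s=pickle.load(open("side0.pkl","rb"))
f=t["frame"].astype(int)
# organiser mask
m=np.zeros((400,640),np.uint8)
mx=f.max(2); sub=mx[140:220,270:380]
print("bench lvl",np.median(mx[200:220,380:410]), "floor",mx[185,324], "lid",f[177,298])
b=np.median(mx[200:220,380:410])
red=(f[...,0]-f[...,1]>40)
m[140:220,270:380]=((mx<b*0.85)|red)[140:220,270:380]
cs,_=cv2.findContours(m,cv2.RETR_EXTERNAL,cv2.CHAIN_APPROX_NONE)
c=max(cs,key=cv2.contourArea); r=cv2.minAreaRect(c);print(r); bx=cv2.boxPoints(r);print(bx)
pts=c[:,0].astype(float)
ctr=np.array(r[0])
# edges
def edge(a,b):
    d=(b-a)/np.linalg.norm(b-a);n=np.array([-d[1],d[0]]);w=pts-a
    k=(abs(w@n)<4)&(w@d>6)&(w@d<np.linalg.norm(b-a)-6); return pts[k]
for i in range(4):
    e=edge(bx[i],bx[(i+1)%4]); mid=e.mean(0); 
    z=0 if (mid[1]-ctr[1])>15 else 40
    W=onz(t,e[:,0],e[:,1],z)[:,:2]
    vx,vy,x0,y0=cv2.fitLine(W.astype(np.float32),cv2.DIST_HUBER,0,.01,.01).ravel()
    print(mid,z,"pt",x0,y0,"dir deg",np.degrees(np.arctan2(vy,vx)))
for nm,sl in(("L",(slice(160,195),slice(280,312))),("R",(slice(155,190),slice(335,362))),):
    q=np.zeros_like(m);q[sl]=red[sl];v,u=np.nonzero(q);print(nm,onz(t,u.mean(),v.mean(),54))
# caps
for nm,c_,sl,z in(("top",t,(slice(215,255),slice(425,465)),105),("side",s,(slice(145,170),slice(380,403)),105)):
    g=c_["frame"].max(2);q=np.zeros((400,640),np.uint8);q[sl]=(g<(45 if nm=="side" else 30))[sl]
    n,l,st,ce=cv2.connectedComponentsWithStats(q);k=1+st[1:,4].argmax();print(nm,st[k],ce[k],onz(c_,*ce[k],z))
g=cv2.convertScaleAbs(s["frame"][:,:,::-1],alpha=1.2)
cv2.imwrite("pics/sidez.png",cv2.resize(g[140:200,340:420],None,fx=9,fy=9,interpolation=cv2.INTER_CUBIC))
E
```

```text
bench lvl 102.0 floor 70 lid [98 30 29]
((324.3461608886719, 181.7692413330078), (46.264957427978516, 79.1341552734375), 82.87498474121094)
[[282.2154  163.72308]
 [360.73846 153.90771]
 [366.47693 199.8154 ]
 [287.95386 209.63077]]
[321.5        159.28787879] 40 pt 651.56024 10.15085 dir deg -82.2222
[362.42424242 177.        ] 40 pt 610.0002 -86.656624 dir deg 9.393898
[327.         204.11940299] 0 pt 549.21484 -3.3095045 dir deg -81.935715
[285.58823529 186.5       ] 40 pt 582.59186 94.52634 dir deg 7.6697097
L [605.5796015   65.89485386  54.        ]
R [620.34227539 -51.17311898  54.        ]
top [439 227  18  16 206] [447.55339806 234.26213592] [ 471.05890877 -265.10545839  105.        ]Traceback (most recent call last):
  File "<stdin>", line 30, in <module>
ValueError: attempt to get argmax of an empty sequence
```

```bash
python3 - <<'E'
from h import *
t=pickle.load(open("top0.pkl","rb"));s=pickle.load(open("side0.pkl","rb"))
g=s["frame"].max(2);print(g[150:166:3,388:398])
sl=(slice(145,170),slice(375,405));q=np.zeros((400,640),np.uint8);q[sl]=(g<80)[sl]
n,l,st,ce=cv2.connectedComponentsWithStats(q)
for k in range(1,n):
  if st[k,4]>15: print(st[k],ce[k],onz(s,*ce[k],104.))
def draw(c,name,sl,fx,al):
    v0,v1,u0,u1=sl
    im=cv2.resize(cv2.convertScaleAbs(c["frame"][:,:,::-1],alpha=al)[v0:v1,u0:u1],None,fx=fx,fy=fx,interpolation=cv2.INTER_CUBIC)
    cv2.imwrite(f"pics/{name}_raw.png",im)
    a=np.radians(8);C=np.array([600.2,4.5]);X=np.array([np.cos(a),np.sin(a)]);Y=np.array([-X[1],X[0]])
    def L(p,q,z,col):
        P=[np.r_[C+X*x+Y*y,z] for x,y in(p,q)]
        uv=(proj(c,P)-[u0,v0]+.5)*fx-.5
        cv2.line(im,*[tuple(int(i) for i in w) for w in uv],col,1,cv2.LINE_AA)
    for y in(-91,-86,-32,-27,27,32,86,91): L((-52.5,y),(47.5,y),40,(0,255,0))
    L((52.5,-91),(52.5,91),40,(0,255,0));L((47.5,-91),(47.5,91),40,(0,255,0));L((-52.5,-91),(-52.5,91),0,(255,0,0))
    cv2.imwrite(f"pics/{name}.png",im)
draw(t,"ot",(145,220,270,380),7,2.2)
draw(s,"os",(175,250,265,345),8,1.2)
draw(s,"bs",(140,205,340,425),8,1.2)
E
```

```text
[[206 199 176 172 171 185 208 208 206 204]
 [ 60  64  59  61  60  65  62  62  57  67]
 [ 61  58  62  62  66  77  61  66  62  65]
 [ 64  65  58  62  64  62  58  67  62  63]
 [ 79  66  61  63  59  54  56  60  71  74]
 [177 183 167 148 173 143 186 180 179 188]]
[385 152  14  11 133] [391.69172932 157.07518797] [ 471.92830282 -258.89223071  104.        ]
[401 152   4   7  25] [402.64 155.12] [ 449.04336734 -287.7382335   104.        ]
```

View pics/ot.png

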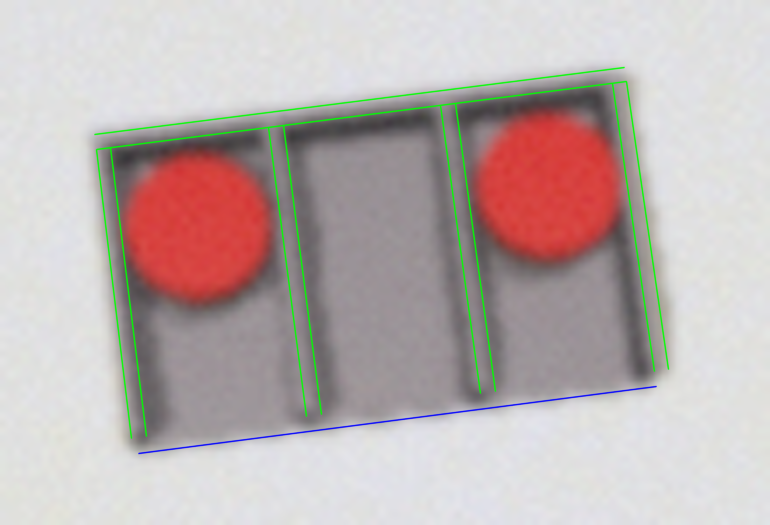

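View pics/os.png

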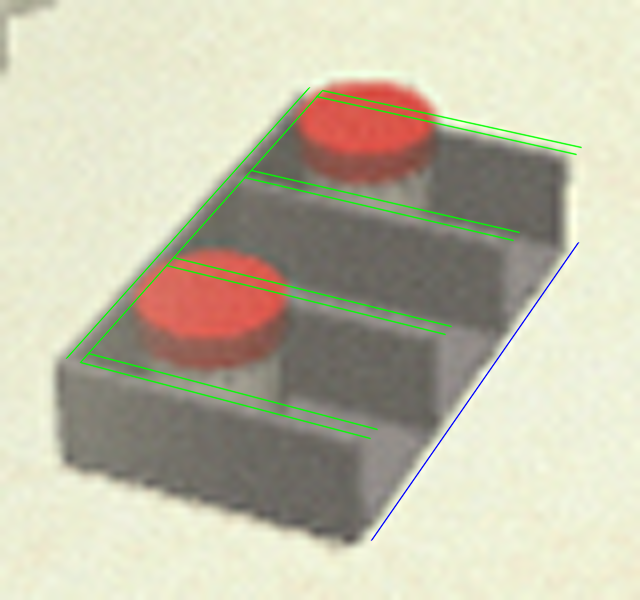

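View pics/bs_raw.png

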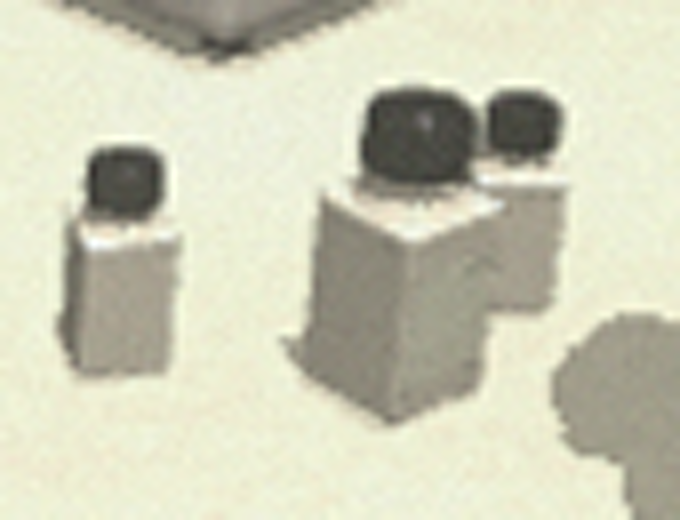

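```bash
python3 - <<'E'
from h import *
t=pickle.load(open("top0.pkl","rb"));s=pickle.load(open("side0.pkl","rb"))
z=np.array([(320,190),(410,240),(503,205)]);uv=(z+.5)/8-.5+[340,140]
P=onz(s,uv[:,0],uv[:,1],80);print(P)
z=np.array([(300,357),(392,424),(482,387)]);uv=(z+.5)/8-.5+[340,140]
Q=onz(s,uv[:,0],uv[:,1],0);print(Q)
for R in(P,Q):
  for a,b in((0,1),(1,2)): d=R[b]-R[a];print(np.linalg.norm(d),np.degrees(np.arctan2(d[1],d[0]))%90)
  print("ctr",(R[0]+R[2])/2)
# top zoom
im=cv2.resize(cv2.convertScaleAbs(t["frame"][:,:,::-1],alpha=2.0)[210:260,420:475],None,fx=11,fy=11,interpolation=cv2.INTER_CUBIC)
cv2.imwrite("pics/bt.png",im)
E
```

```text
[[ 503.23068537 -248.04431051   80.        ]
 [ 459.79204097 -228.49316497   80.        ]
 [ 440.63200925 -271.72294582   80.        ]]
[[ 509.10344322 -260.12347788    0.        ]
 [ 459.41490122 -232.07319231    0.        ]
 [ 440.07499131 -275.21732447    0.        ]]
47.63573364186212 65.76813540069034
47.28552387100607 66.0964221369108
ctr [ 471.93134731 -259.88362817   80.        ]
57.05935265889141 60.5543070323576
47.28052722865165 65.85508073672345
ctr [ 474.58921726 -267.67040117    0.        ]
```

View pics/bt.png

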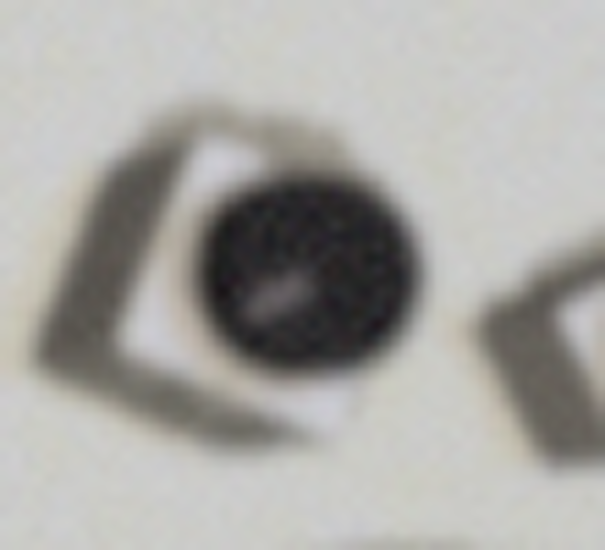

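The side zoom shows the bottle's upper corners at (320,190), (410,240) and (503,205), so its sides lie at about -24°/66°. The cap rib points at about 115° in the top view. Next is the move helper.

```bash
cat > mv.py <<'E'
import sys
from plant import *
from h import *
def st():
    o=get_obs();R=Ro.from_euler("xyz",o["tcp_rot"]).as_matrix()
    z=R[:,2];return o,R,np.degrees(np.arctan2(z[1],z[0]))
def to(x,y,z,yaw=None):
    "print shift (cm, tool axes) and wx (rad) from the measured pose to tool down at x y z, jaw yaw (deg, mod 180)"
    o,R,cy=st(); d=R.T@(np.array([x,y,z])-o["tool_pos"])/10
    dy=0 if yaw is None else (yaw-cy+90)%180-90
    # target rotation: tool x down, tool z along yaw
    a=np.radians(cy+dy);Z=np.array([np.cos(a),np.sin(a),0]);X=np.array([0,0,-1.]);T=np.stack([X,np.cross(Z,X),Z],1)
    w=Ro.from_matrix(R.T@T).as_rotvec()
    print("t",o["time"],"pos",o["tool_pos"].round(1),"jaw",cy.round(1),"w",o["grip_width"].round(1),"F",o["contact_force"].round(1),"M",o["moment"].round(2),"q",o["joint_positions"].round(2))
    print("shift cm",d.round(2),"rotvec",w.round(3),"dyaw deg",round(dy,1))
E
python3 - <<'E'
from mv import *
to(472,-262,160,-24)
E
```

```text
Traceback (most recent call last):
  File "mv.py", line 14, in to
    print("t",o["time"],"pos",o["tool_pos"].round(1),"jaw",cy.round(1),"w",o["grip_width"].round(1),"F",o["contact_force"].round(1),"M",o["moment"].round(2),"q",o["joint_positions"].round(2))
                                                                           ^^^^^^^^^^^^^^^^^^^^^
AttributeError: 'float' object has no attribute 'round'
```

```bash
sed -i 's/o\["grip_width"\].round(1)/round(float(o["grip_width"]),1)/; s/cy.round(1)/round(float(cy),1)/' mv.py
python3 - <<'E'
from mv import *
to(472,-262,160,-24)
E
```

```text
t 0.1 pos [ 124.1 -509.7  189.2] jaw -76.3 w 91.9 F [-0.2 -0.5  0.1] M [-0.01  0.03  0.02] q [-1.48  0.34  1.52 -0.    1.28 -0.15]
shift cm [  2.95  39.66 -15.83] rotvec [-0.913 -0.001 -0.001] dyaw deg 52.3
```

```bash
python3 -m creep '[{"tx":1,"ty":39.6,"tz":-15.8,"wx":-0.913,"gripper":-1},{"tx":1,"ty":39.6,"tz":-15.8,"wx":-0.913,"gripper":-1},{"tx":1,"ty":39.6,"tz":-15.8,"wx":-0.913,"gripper":-1},{"tx":1,"ty":39.6,"tz":-15.8,"wx":-0.913,"gripper":-1},{"tx":1,"ty":39.6,"tz":-15.8,"wx":-0.913,"gripper":-1},{"tx":1,"ty":39.6,"tz":-15.8,"wx":-0.913,"gripper":-1},{"tx":1,"ty":39.6,"tz":-15.8,"wx":-0.913,"gripper":-1},{"tx":1,"ty":39.6,"tz":-15.8,"wx":-0.913,"gripper":-1}]'
python3 - <<'E'
from mv import *
to(472,-262,140,-24)
E
```

```text
t 0.1 pos [ 124.1 -509.7  189.2] jaw -76.3 w 91.9 F [-0.2 -0.5  0.1] M [-0.01  0.03  0.02] q [-1.48  0.34  1.52 -0.    1.28 -0.15]
shift cm [  4.95  39.66 -15.83] rotvec [-0.913 -0.001 -0.001] dyaw deg 52.3validation failed for argument at $[0]...
```

```bash
python3 -m creep '[{"tx":1.0,"ty":39.6,"tz":-15.8,"wx":-0.913,"wy":0.0,"wz":0.0,"gripper":-1.0},{"tx":1.0,"ty":39.6,"tz":-15.8,"wx":-0.913,"wy":0.0,"wz":0.0,"gripper":-1.0}]'
python3 -m creep -h 2>&1 | head -30
```

```text
time: 0.27
tool_pos: [191.5, -461.8, 187.2]
tcp_rot: [2.974, 1.57, 1.893]
contact_force: [0.9, 0.3, -0.0]
grip_width: 91.8
invalid input: not JSON, or not a number
```

```bash

python3 - <<'E'
from mv import *
to(472,-262,175,-24)
E
```

```text
t 0.2667 pos [ 191.5 -461.8  187.2] jaw -61.9 w 91.8 F [ 0.9  0.3 -0. ] M [-0.05 -0.04  0.02] q [-1.33  0.3   1.59 -0.    1.25 -0.25]
shift cm [ 1.22 34.16 -4.43] rotvec [-0.662 -0.001 -0.   ] dyaw deg 37.9
```

```bash

python3 -m creep '[{"tx":1.2,"ty":34.2,"tz":-4.4,"wx":-0.66,"wy":0,"wz":0,"gripper":-1},{"tx":1.2,"ty":34.2,"tz":-4.4,"wx":-0.66,"wy":0,"wz":0,"gripper":-1},{"tx":1.2,"ty":34.2,"tz":-4.4,"wx":-0.66,"wy":0,"wz":0,"gripper":-1},{"tx":1.2,"ty":34.2,"tz":-4.4,"wx":-0.66,"wy":0,"wz":0,"gripper":-1},{"tx":1.2,"ty":34.2,"tz":-4.4,"wx":-0.66,"wy":0,"wz":0,"gripper":-1},{"tx":1.2,"ty":34.2,"tz":-4.4,"wx":-0.66,"wy":0,"wz":0,"gripper":-1},{"tx":1.2,"ty":34.2,"tz":-4.4,"wx":-0.66,"wy":0,"wz":0,"gripper":-1},{"tx":1.2,"ty":34.2,"tz":-4.4,"wx":-0.66,"wy":0,"wz":0,"gripper":-1}]'
python3 - <<'E'
from mv import *
to(472,-262,130,-24)
E
```

```text
time: 0.93
tool_pos: [465.1, -267.4, 176.0]
tcp_rot: [-3.081, 1.57, 2.78]
contact_force: [0.7, -0.6, 0.2]
grip_width: 91.6
t 0.9333 pos [ 465.1 -267.4  176. ] jaw -24.2 w 91.6 F [ 0.7 -0.6  0.2] M [-0.09 -0.08 -0.08] q [-0.66  0.37  1.51 -0.    1.25 -0.24]
shift cm [4.6  0.78 0.41] rotvec [-0.003 -0.     0.   ] dyaw deg 0.2
```

```bash

python3 -m creep '[{"tx":4,"ty":0.8,"tz":0.4,"wx":0,"wy":0,"wz":0,"gripper":-1},{"tx":4,"ty":0.8,"tz":0.4,"wx":0,"wy":0,"wz":0,"gripper":-1},{"tx":4,"ty":0.8,"tz":0.4,"wx":0,"wy":0,"wz":0,"gripper":-1}]'
cat > look.py <<'E'
from mv import *
def look(tag,su,tu,al=(1.2,2.0)):
    for n,(v0,v1,u0,u1),a in(("side",su,al[0]),("top",tu,al[1])):
        c=capture(n);pickle.dump(c,open(f"{n}_{tag}.pkl","wb"));k=min(800/(u1-u0),600/(v1-v0))
        cv2.imwrite(f"pics/{n}_{tag}.png",cv2.resize(cv2.convertScaleAbs(c["frame"][v0:v1,u0:u1,::-1],alpha=a),None,fx=int(k),fy=int(k),interpolation=cv2.INTER_CUBIC)); print(n,"scale",int(k),"off",u0,v0)
E
python3 - <<'E'
from look import *
look("g1",(100,220,320,460),(180,280,390,500))
to(472,-262,58,-24)
E
```

```text
time: 1.18
tool_pos: [469.7, -262.0, 134.5]
tcp_rot: [2.984, 1.565, 2.564]
contact_force: [-0.3, -0.9, -0.2]
grip_width: 91.7
side scale 5 off 320 100
top scale 6 off 390 180
t 1.2833 pos [ 470.5 -264.3  137.1] jaw -24.2 w 91.7 F [-0.3 -0.2  0.4] M [-0.08 -0.06  0.03] q [-0.65  0.42  1.56 -0.    1.16 -0.23]
shift cm [7.91 0.28 0.03] rotvec [-0.004  0.001  0.001] dyaw deg 0.2
```

View pics/side_g1.png

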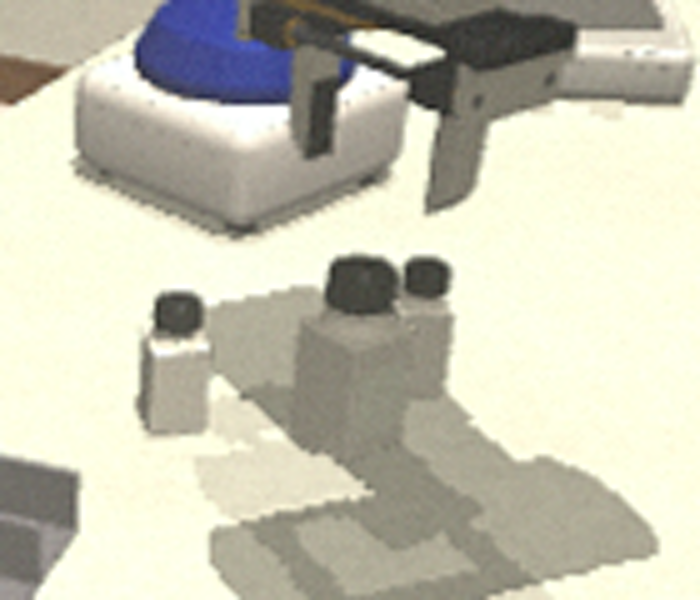

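View pics/top_g1.png

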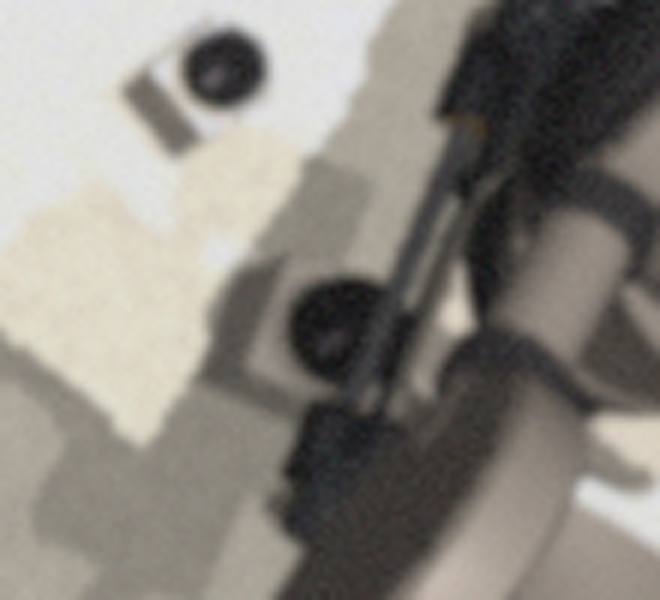

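```bash

python3 - <<'E'
from h import *
for n,sc,o in(("side",5,(320,100)),("top",6,(390,180))):
    c=pickle.load(open(f"{n}_g1.pkl","rb"));a=np.radians(-24.2);d=np.array([np.cos(a),np.sin(a),0])
    T=np.array([470.5,-264.3,137.1])
    print(n,((proj(c,[T,T+46*d,T-46*d,[472,-262,117],[472,-262,95],[472,-262,0]])-o)*sc).round(),c["xyz"],c["rotation"])
print((onz(pickle.load(open("top_g1.pkl","rb")),390+342/6,180+330/6,105)))
E
```

```text
side [[370. 231.]
 [316. 204.]
 [429. 259.]
 [363. 263.]
 [359. 297.]
 [342. 435.]] [146.36652823 699.5609991  594.88816538] [-2.14763436e+00  1.20742581e-03 -2.59749179e+00]
top [[370. 321.]
 [420. 203.]
 [320. 440.]
 [347. 321.]
 [329. 325.]
 [260. 341.]] [ 402.65137554   20.58920652 1060.38399268] [-3.00884665e+00 -2.68287138e-03 -1.56139408e+00]
[ 469.4372633  -263.84964175  105.        ]
```

```bash

python3 - <<'E'
from h import *
c=pickle.load(open("side_g1.pkl","rb"));P=cloud(c)
for x,y in((318,150),(320,120),(300,130),(435,200),(445,170),(435,185),(470,100)):
    u,v=320+x//5,100+y//5; print(x,y,P[v,u].round(0))
c=pickle.load(open("top_g1.pkl","rb"));P=cloud(c)
for x,y in((370,390),(350,430),(460,110),(410,270),(390,310)):
    u,v=390+x//6,180+y//6; print(x,y,P[v,u].round(0))
E
```

```text
318 150 [ 514. -278.  173.]
320 120 [ 512. -276.  192.]
300 130 [ 524. -277.  183.]
435 200 [ 424. -227.  181.]
445 170 [ 422. -231.  197.]
435 185 [ 426. -228.  189.]
470 100 [ 405. -198.  251.]
370 390 [ 441. -227.  251.]
350 430 [ 429. -218.  261.]
460 110 [ 527. -254.  261.]
410 270 [ 477. -239.  257.]
390 310 [ 466. -233.  258.]
```

```bash

python3 - <<'E'
from look import *
to(472,-262,58,-24)
look("g2",(100,220,320,460),(180,280,390,500))
c=pickle.load(open("side_g2.pkl","rb"));P=cloud(c)
for x,y in((318,150),(320,190),(430,200),(435,240)):
    u,v=320+x//5,100+y//5; print(x,y,P[v,u].round(0))
to(472,-262,58,-24)
E
```

```text
t 1.2833 pos [ 470.5 -264.3  137.1] jaw -24.2 w 91.7 F [-0.3 -0.2  0.4] M [-0.08 -0.06  0.03] q [-0.65  0.42  1.56 -0.    1.16 -0.23]
shift cm [7.91 0.28 0.03] rotvec [-0.004  0.001  0.001] dyaw deg 0.2
side scale 5 off 320 100
top scale 6 off 390 180
318 150 [ 620. -560.   51.]
320 190 [ 616. -569.   16.]
430 200 [ 430. -236.  176.]
435 240 [ 522. -566.   -2.]
t 1.3833 pos [ 470.7 -264.9  137.8] jaw -24.3 w 92.0 F [-1.5 -0.2  0.4] M [-0.01 -0.05 -0.03] q [-0.65  0.41  1.56 -0.    1.16 -0.23]
shift cm [ 7.98  0.33 -0.02] rotvec [-0.005  0.002  0.001] dyaw deg 0.3
```

View pics/side_g2.png

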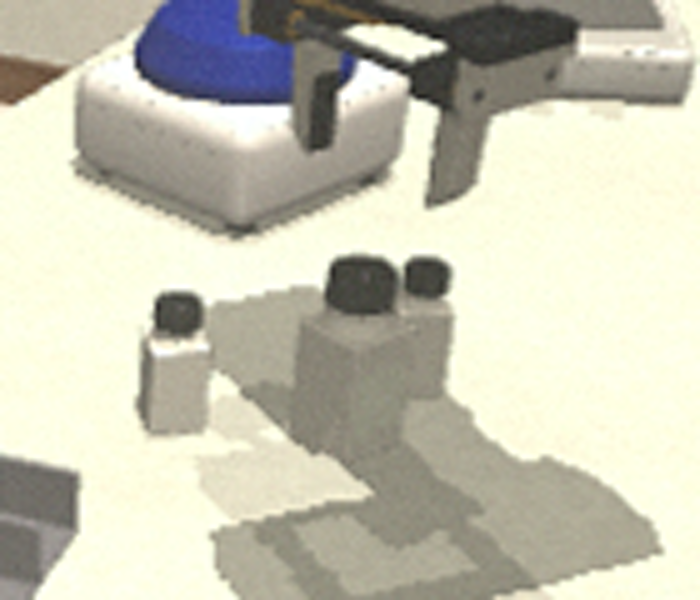

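```bash

python3 -m creep '[{"tx":2,"ty":0.1,"tz":0,"wx":0,"wy":0,"wz":0,"gripper":-1},{"tx":4,"ty":0.2,"tz":0,"wx":0,"wy":0,"wz":0,"gripper":-1},{"tx":4,"ty":0.2,"tz":0,"wx":0,"wy":0,"wz":0,"gripper":-1},{"tx":4,"ty":0.2,"tz":0,"wx":0,"wy":0,"wz":0,"gripper":-1}]'
python3 - <<'E'
from look import *
to(472,-262,58,-24)
look("g3",(100,220,320,460),(180,280,390,500))
to(472,-262,58,-24)
E
```

```text
time: 1.72
tool_pos: [471.0, -262.3, 96.9]
tcp_rot: [-2.994, 1.57, 2.866]
contact_force: [0.2, 0.1, 0.5]
grip_width: 92.0
t 1.7167 pos [ 471.  -262.3   96.9] jaw -24.3 w 92.0 F [0.2 0.1 0.5] M [-0.1  -0.04  0.02] q [-0.65  0.46  1.62 -0.    1.06 -0.23]
shift cm [3.89 0.07 0.08] rotvec [-0.004 -0.     0.   ] dyaw deg 0.3
side scale 5 off 320 100
top scale 6 off 390 180
t 1.8167 pos [ 472.1 -262.7   97.9] jaw -24.2 w 91.6 F [ 0.1 -0.8 -0.2] M [ 0.   -0.03 -0.04] q [-0.65  0.46  1.62 -0.    1.06 -0.23]
shift cm [ 3.99  0.06 -0.05] rotvec [-0.004  0.003  0.001] dyaw deg 0.2
```

View pics/side_g3.png

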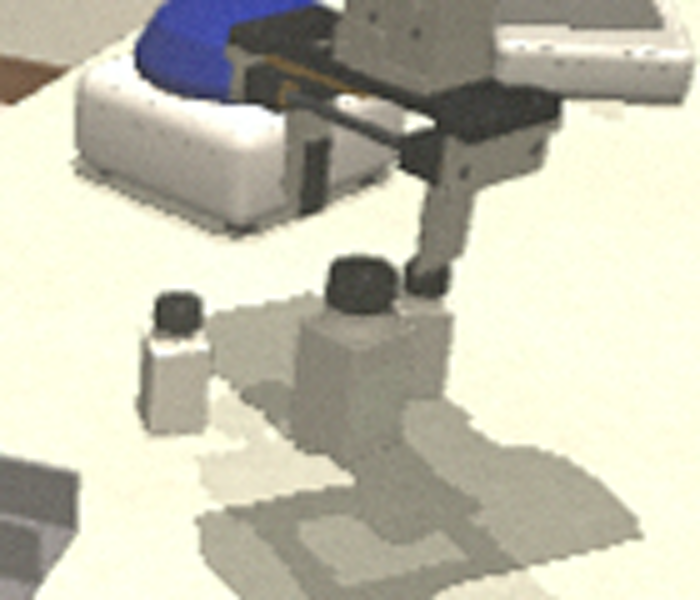

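```bash

python3 - <<'E'
from h import *
c=pickle.load(open("side_g3.pkl","rb"));P=cloud(c)
for x in(305,312,318):
  for y in range(170,235,7):
    u,v=320+x//5,100+y//5; print(x,y,P[v,u].round(0))
for x in (430,440,450):
  for y in range(200,275,10):
    u,v=320+x//5,100+y//5; print(x,y,P[v,u].round(0))
E
```

```text
305 170 [ 518. -275.  160.]
305 177 [ 517. -274.  158.]
305 184 [ 516. -272.  155.]
305 191 [ 517. -276.  148.]
305 198 [ 516. -275.  145.]
305 205 [ 517. -278.  137.]
305 212 [ 516. -276.  135.]
305 219 [ 623. -560.   -3.]
305 226 [ 615. -540.   -1.]
305 233 [ 612. -534.   -2.]
312 170 [ 517. -280.  159.]
312 177 [ 514. -273.  159.]
312 184 [ 515. -278.  154.]
312 191 [ 515. -279.  147.]
312 198 [ 515. -280.  143.]
312 205 [ 515. -282.  136.]
312 212 [ 514. -279.  134.]
312 219 [ 618. -557.   -0.]
312 226 [ 611. -540.   -0.]
312 233 [ 608. -533.   -1.]
318 170 [ 514. -282.  159.]
318 177 [ 515. -283.  155.]
318 184 [ 513. -281.  153.]
318 191 [ 513. -282.  146.]
318 198 [ 514. -284.  142.]
318 205 [ 512. -281.  137.]
318 212 [ 513. -284.  133.]
318 219 [ 616. -563.   -2.]
318 226 [ 606. -539.    1.]
318 233 [ 604. -533.   -0.]
430 200 [ 430. -236.  176.]
430 210 [ 427. -231.  173.]
430 220 [ 426. -230.  168.]
430 230 [ 426. -232.  161.]
430 240 [ 424. -227.  157.]
430 250 [ 423. -227.  152.]
430 260 [ 422. -228.  145.]
430 270 [ 456. -345.   82.]
440 200 [ 422. -229.  181.]
440 210 [ 420. -227.  176.]
440 220 [ 420. -228.  170.]
440 230 [ 419. -226.  165.]
440 240 [ 418. -227.  159.]
440 250 [ 419. -233.  150.]
440 260 [ 419. -234.  144.]
440 270 [ 451. -347.   83.]
450 200 [ 416. -227.  183.]
450 210 [ 416. -231.  175.]
450 220 [ 416. -231.  170.]
450 230 [ 416. -235.  162.]
450 240 [ 415. -236.  156.]
450 250 [ 414. -235.  150.]
450 260 [ 499. -534.    0.]
450 270 [ 448. -358.   78.]
```

The side view shows the fingertips at (310,215) and (430,268) in the zoom. By depth that puts them about 33 mm above the reported TCP. I'll descend to a height that is safe under either reading and look again.

```bash

python3 -m creep '[{"tx":2,"ty":0,"tz":0,"wx":0,"wy":0,"wz":0,"gripper":-1},{"tx":4,"ty":0.1,"tz":0,"wx":0,"wy":0,"wz":0,"gripper":-1},{"tx":4,"ty":0.1,"tz":0,"wx":0,"wy":0,"wz":0,"gripper":-1},{"tx":4,"ty":0.1,"tz":0,"wx":0,"wy":0,"wz":0,"gripper":-1}]'
python3 - <<'E'
from look import *
look("g4",(100,220,320,460),(180,280,390,500))
to(472,-262,58,-24)
from h import *
c=pickle.load(open("side_g4.pkl","rb"));P=cloud(c);f=c["frame"]
E
```

```text
time: 2.15
tool_pos: [472.0, -261.0, 57.0]
tcp_rot: [-2.481, 1.571, -2.903]
contact_force: [0.6, -0.0, 0.0]
grip_width: 91.4
side scale 5 off 320 100
top scale 6 off 390 180
t 2.25 pos [ 472.9 -261.6   58. ] jaw -24.2 w 91.8 F [0.5 0.5 0.8] M [ 0.01 -0.1  -0.05] q [-0.65  0.51  1.66 -0.    0.97 -0.22]
shift cm [-0.   -0.08 -0.06] rotvec [-0.003  0.003  0.001] dyaw deg 0.2
```

View pics/side_g4.png

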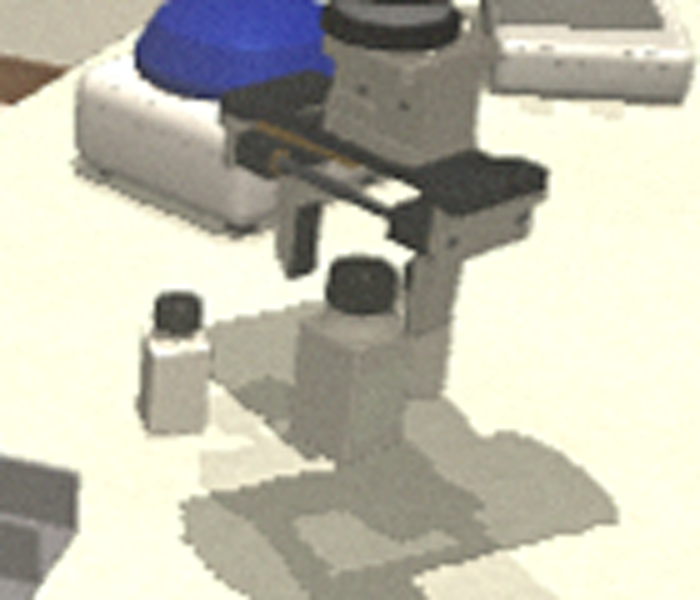

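View pics/top_g4.png

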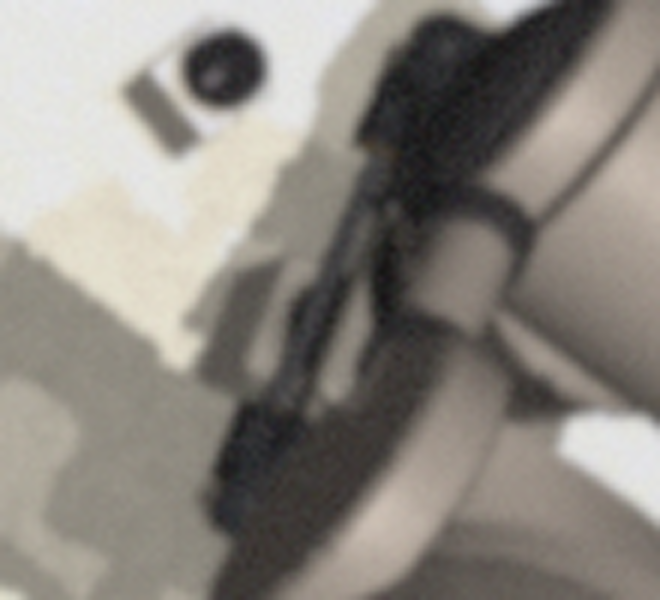

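```bash

python3 -m creep '[{"tx":1,"ty":0,"tz":0,"wx":0,"wy":0,"wz":0,"gripper":-1},{"tx":2,"ty":0,"tz":0,"wx":0,"wy":0,"wz":0,"gripper":-1},{"tx":2.8,"ty":0,"tz":0,"wx":0,"wy":0,"wz":0,"gripper":-1},{"tx":3.4,"ty":0,"tz":0,"wx":0,"wy":0,"wz":0,"gripper":-1},{"tx":3.4,"ty":0,"tz":0,"wx":0,"wy":0,"wz":0,"gripper":-1}]'
python3 - <<'E'
from look import *
look("g5",(100,220,320,460),(180,280,390,500))
to(472,-262,24,-24)
E
```

```text
time: 2.67
tool_pos: [471.0, -260.1, 20.5]
tcp_rot: [2.944, 1.568, 2.522]
contact_force: [0.2, 0.8, 0.2]
grip_width: 91.5
side scale 5 off 320 100
top scale 6 off 390 180
t 2.7667 pos [ 471.8 -260.6   21.8] jaw -24.2 w 91.8 F [ 1.2  0.3 -0.2] M [-0.05 -0.07 -0.  ] q [-0.65  0.56  1.69 -0.    0.89 -0.22]
shift cm [-0.22 -0.12  0.07] rotvec [-0.003 -0.001 -0.   ] dyaw deg 0.2
```

View pics/side_g5.png

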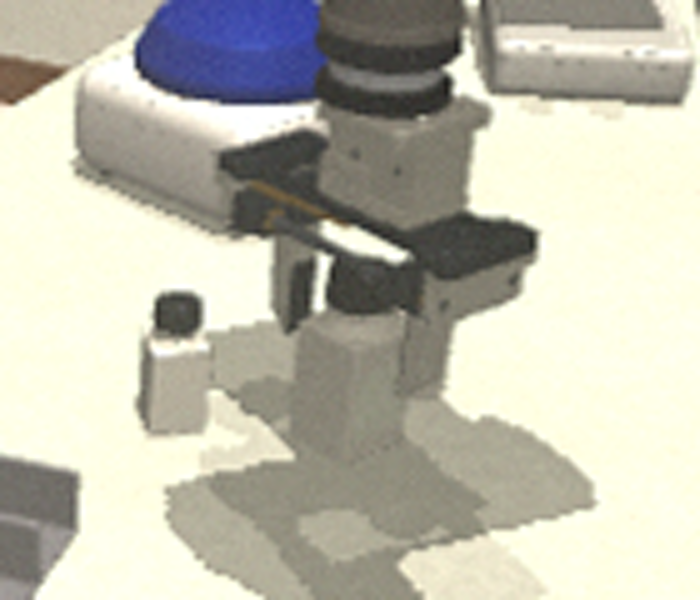

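```bash

python3 -m creep '[{"tx":-0.2,"ty":0,"tz":0,"wx":0,"wy":0,"wz":0,"gripper":1},{"tx":-0.2,"ty":0,"tz":0,"wx":0,"wy":0,"wz":0,"gripper":1},{"tx":-0.2,"ty":0,"tz":0,"wx":0,"wy":0,"wz":0,"gripper":1},{"tx":-0.2,"ty":0,"tz":0,"wx":0,"wy":0,"wz":0,"gripper":1},{"tx":-0.2,"ty":0,"tz":0,"wx":0,"wy":0,"wz":0,"gripper":1},{"tx":-0.2,"ty":0,"tz":0,"wx":0,"wy":0,"wz":0,"gripper":1},{"tx":-0.2,"ty":0,"tz":0,"wx":0,"wy":0,"wz":0,"gripper":1},{"tx":-0.2,"ty":0,"tz":0,"wx":0,"wy":0,"wz":0,"gripper":1}]'
python3 - <<'E'
from look import *
look("g6",(100,220,320,460),(180,280,390,500))
to(472,-262,24,-24)
E
```

```text
time: 3.43
tool_pos: [472.2, -260.9, 24.4]
tcp_rot: [-0.307, 1.57, -0.729]
contact_force: [1.5, -0.7, 0.6]
grip_width: 49.9
side scale 5 off 320 100
top scale 6 off 390 180
t 3.5333 pos [ 472.2 -260.9   24.4] jaw -24.2 w 49.9 F [0.8 0.  0.7] M [-0.09 -0.2   0.02] q [-0.65  0.56  1.69 -0.    0.89 -0.22]
shift cm [ 0.04 -0.11  0.03] rotvec [-0.003  0.001  0.   ] dyaw deg 0.2
```

View pics/side_g6.png

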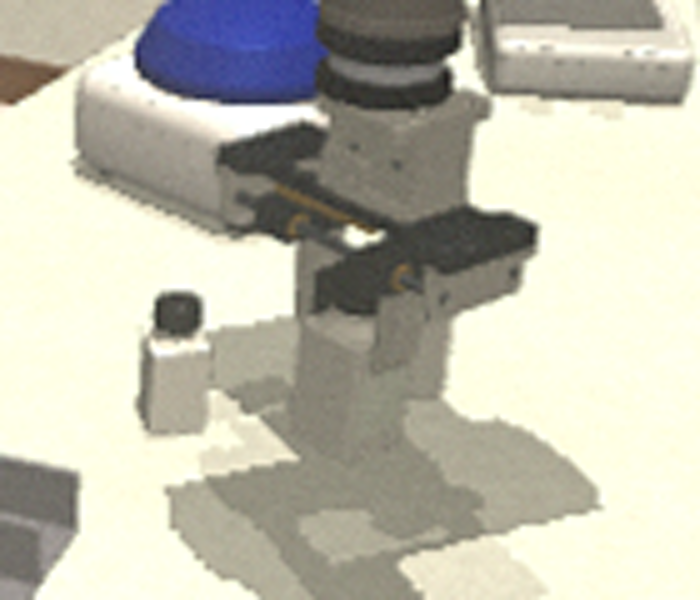

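View pics/top_g6.png

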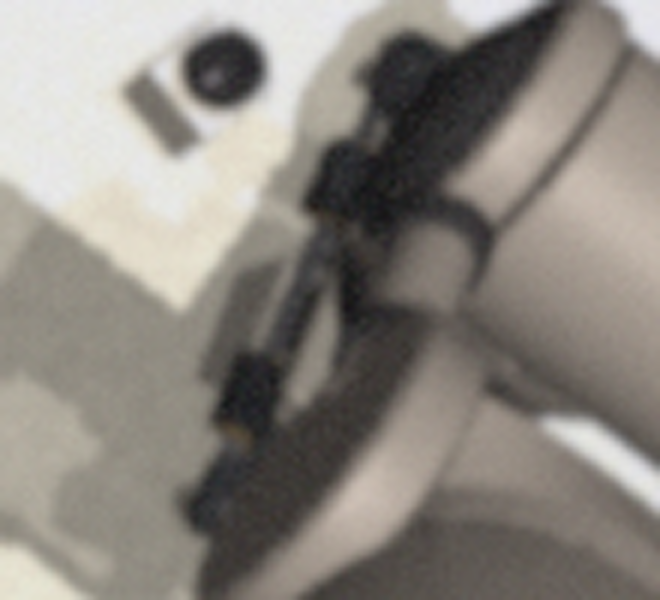

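```bash

python3 -m creep '[{"tx":-3,"ty":0,"tz":0,"wx":0,"wy":0,"wz":0,"gripper":1},{"tx":-6.5,"ty":0,"tz":0,"wx":0,"wy":0,"wz":0,"gripper":1},{"tx":-6.5,"ty":0,"tz":0,"wx":0,"wy":0,"wz":0,"gripper":1},{"tx":-6.5,"ty":0,"tz":0,"wx":0,"wy":0,"wz":0,"gripper":1}]'
python3 - <<'E'
from look import *
to(505,-7,90,8)
E
```

```text
time: 3.87
tool_pos: [472.9, -261.4, 90.8]
tcp_rot: [-0.251, 1.567, -0.673]
contact_force: [-1.4, 0.5, -1.2]
grip_width: 49.9
t 3.8667 pos [ 472.9 -261.4   90.8] jaw -24.2 w 49.9 F [-1.4  0.5 -1.2] M [-0.04 -0.05 -0.06] q [-0.65  0.47  1.63 -0.    1.05 -0.22]
shift cm [ 0.03 24.53 -7.49] rotvec [-0.562  0.003  0.002] dyaw deg 32.2
```

```bash

python3 -m creep '[{"tx":0,"ty":3,"tz":-0.9,"wx":-0.07,"wy":0,"wz":0,"gripper":1},{"tx":0,"ty":6.5,"tz":-2,"wx":-0.15,"wy":0,"wz":0,"gripper":1},{"tx":0,"ty":10,"tz":-3.1,"wx":-0.23,"wy":0,"wz":0,"gripper":1},{"tx":0,"ty":13.5,"tz":-4.1,"wx":-0.31,"wy":0,"wz":0,"gripper":1},{"tx":0,"ty":17,"tz":-5.2,"wx":-0.39,"wy":0,"wz":0,"gripper":1},{"tx":0,"ty":20.5,"tz":-6.3,"wx":-0.47,"wy":0,"wz":0,"gripper":1},{"tx":0,"ty":23,"tz":-7,"wx":-0.53,"wy":0,"wz":0,"gripper":1},{"tx":0,"ty":24.5,"tz":-7.5,"wx":-0.56,"wy":0,"wz":0,"gripper":1}]'
python3 - <<'E'
from look import *
look("p1",(130,260,240,400),(130,260,250,410))
to(505,-7,90,8)
E
```

```text
time: 4.53
tool_pos: [502.6, -3.4, 87.7]
tcp_rot: [2.689, 1.567, 2.832]
contact_force: [-0.1, -0.5, -1.6]
grip_width: 50.1
side scale 4 off 240 130
top scale 4 off 250 130
t 4.6333 pos [502.7  -3.9  87.7] jaw 8.1 w 50.1 F [-0.3 -0.1 -1.5] M [-0.02 -0.09 -0.01] q [-0.16  0.41  1.73  0.    1.   -0.3 ]
shift cm [-0.23 -0.34  0.18] rotvec [ 0.003 -0.003 -0.001] dyaw deg -0.1
```

View pics/side_p1.png

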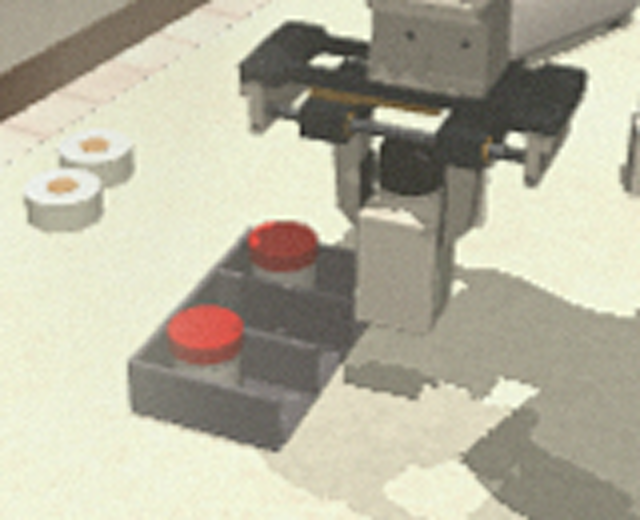

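View pics/top_p1.png

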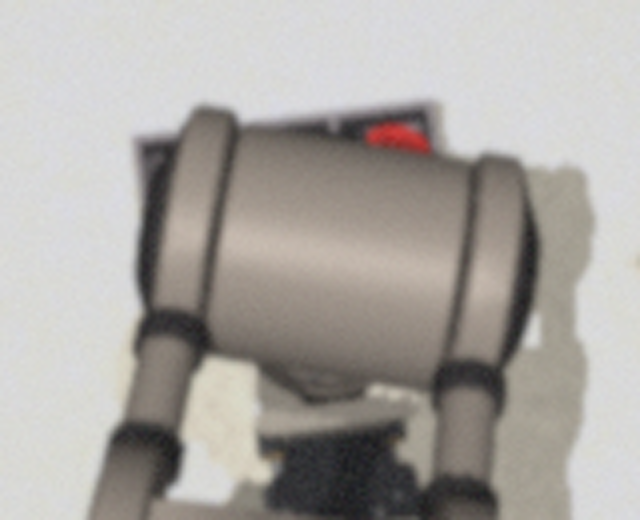

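```bash

python3 -m creep '[{"tx":2,"ty":0,"tz":0,"wx":0,"wy":0,"wz":0,"gripper":1},{"tx":4,"ty":0,"tz":0,"wx":0,"wy":0,"wz":0,"gripper":1},{"tx":5.4,"ty":0,"tz":0,"wx":0,"wy":0,"wz":0,"gripper":1},{"tx":5.4,"ty":0,"tz":0,"wx":0,"wy":0,"wz":0,"gripper":1},{"tx":5.4,"ty":0,"tz":0,"wx":0,"wy":0,"wz":0,"gripper":1}]'
python3 - <<'E'
from look import *
look("p2",(170,250,260,370),(130,260,250,410))
to(505,-7,33,8)
E
```

```text
time: 5.05
tool_pos: [502.8, -7.1, 34.1]
tcp_rot: [2.916, 1.567, 3.053]
contact_force: [0.1, -0.7, -0.9]
grip_width: 49.7
side scale 7 off 260 170
top scale 4 off 250 130
t 5.15 pos [504.2  -7.2  35.6] jaw 7.9 w 49.8 F [-0.4 -0.8 -2.2] M [-0.03 -0.06  0.01] q [-0.17  0.49  1.78 -0.    0.87 -0.3 ]
shift cm [0.26 0.01 0.08] rotvec [-0.003  0.     0.   ] dyaw deg 0.1
```

View pics/side_p2.png

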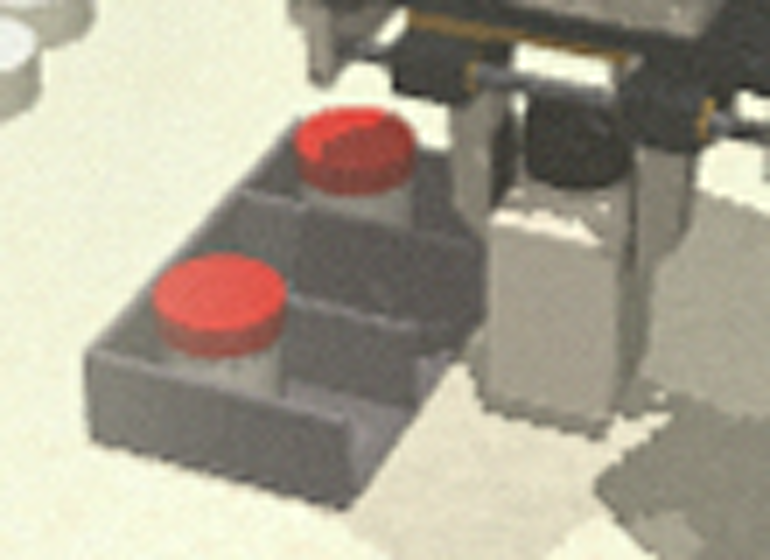

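```bash

cat > pl.py <<'E'
from h import *
def planes(tag,polys,sc,o,yaw=8.0,n0=None):
    c=pickle.load(open(f"side_{tag}.pkl","rb"));P=cloud(c)
    for nm,pg in polys.items():
        m=np.zeros((400,640),np.uint8);pp=np.array(pg)/sc+o
        cv2.fillPoly(m,[np.round(pp).astype(np.int32)],1);Q=P[(m>0)&(c["z_map"]>0)]
        a=np.radians(yaw);Y=np.array([-np.sin(a),np.cos(a)]);X=np.array([np.cos(a),np.sin(a)])
        y=Q[:,:2]@Y;x=Q[:,:2]@X;k=abs(y-np.median(y))<8
        A=np.c_[x[k],Q[k,2],np.ones(k.sum())];co=np.linalg.lstsq(A,y[k],rcond=None)[0]
        print(nm,len(y),"y' med",np.median(y[k]).round(2),"mean",y[k].mean().round(2),"sd",y[k].std().round(2),"x' mean",x[k].mean().round(1),"slope deg",np.degrees(np.arctan(co[0])).round(2),"zslope",co[1].round(3),"z",Q[k,2].mean().round(1))
E
python3 - <<'E'
from pl import *
planes("p2",{"bottle":[(505,235),(605,265),(600,410),(500,380)],"outer":[(98,370),(335,420),(335,488),(102,430)],"ldiv":[(305,315),(410,340),(400,400),(295,370)],"rdiv":[(310,218),(465,250),(465,310),(315,285)]},7,(260,170))
planes("0",{"outer":[(70,385),(345,450),(345,530),(72,455)],"ldiv":[(300,320),(430,355),(425,410),(295,380)],"rdiv":[(215,200),(500,255),(495,320),(220,235)],"rwall":[(440,145),(555,165),(555,235),(440,210)]},8,(265,175))
E
```

```text
bottle 331 y' med -55.91 mean -55.89 sd 1.33 x' mean 495.7 slope deg 0.78 zslope 0.006 z 47.0
outer 341 y' med 14.32 mean 14.31 sd 1.14 x' mean 594.0 slope deg -0.11 zslope 0.029 z 20.8
ldiv 152 y' med -44.81 mean -44.88 sd 1.32 x' mean 569.4 slope deg -0.22 zslope 0.0 z 19.3
rdiv 223 y' med -103.82 mean -103.72 sd 1.43 x' mean 582.4 slope deg 0.02 zslope 0.024 z 20.3Traceback (most recent call last):
  File "<stdin>", line 3, in <module>
  File "pl.py", line 3, in planes
    c=pickle.load(open(f"side_{tag}.pkl","rb"));P=cloud(c)
                  ~~~~^^^^^^^^^^^^^^^^^^^^^^^^
FileNotFoundError: [Errno 2] No such file or directory: 'side_0.pkl'
```

```bash

python3 -m creep '[{"tx":0.25,"ty":0.41,"tz":0,"wx":0,"wy":0,"wz":0,"gripper":1},{"tx":0.5,"ty":0.41,"tz":0.3,"wx":0,"wy":0,"wz":0,"gripper":1},{"tx":0.5,"ty":0.41,"tz":1,"wx":0,"wy":0,"wz":0,"gripper":1},{"tx":0.5,"ty":0.41,"tz":1,"wx":0,"wy":0,"wz":0,"gripper":1}]'
python3 - <<'E'
from look import *
look("p3",(170,250,260,370),(130,260,250,410))
to(505,-7,33,8)
from pl import *
planes("p3",{"bottle":[(485,230),(580,255),(580,400),(485,375)],"outer":[(98,370),(335,420),(335,488),(102,430)],"ldiv":[(305,315),(410,340),(400,400),(295,370)],"rdiv":[(310,218),(430,245),(430,310),(315,285)]},7,(260,170))
E
```

```text
time: 5.48
tool_pos: [515.1, -1.0, 30.7]
tcp_rot: [-0.291, 1.568, -0.153]
contact_force: [0.8, -0.3, -2.7]
grip_width: 49.8
side scale 7 off 260 170
top scale 4 off 250 130
t 5.5833 pos [513.8  -1.   30.4] jaw 7.9 w 49.9 F [-0.2 -0.3 -2.1] M [ 0.02 -0.14 -0.06] q [-0.15  0.51  1.76 -0.    0.87 -0.29]
shift cm [-0.26 -0.47 -0.95] rotvec [-0.001  0.001  0.   ] dyaw deg 0.1
bottle 329 y' med -51.88 mean -52.11 sd 1.77 x' mean 502.4 slope deg 3.54 zslope 0.006 z 52.8
outer 340 y' med 14.51 mean 14.47 sd 1.09 x' mean 593.8 slope deg -0.07 zslope 0.012 z 20.8
ldiv 152 y' med -44.86 mean -44.86 sd 1.32 x' mean 569.4 slope deg -0.52 zslope 0.004 z 19.3
rdiv 182 y' med -103.52 mean -103.44 sd 1.39 x' mean 589.0 slope deg -0.71 zslope 0.016 z 19.6
```

View pics/side_p3.png

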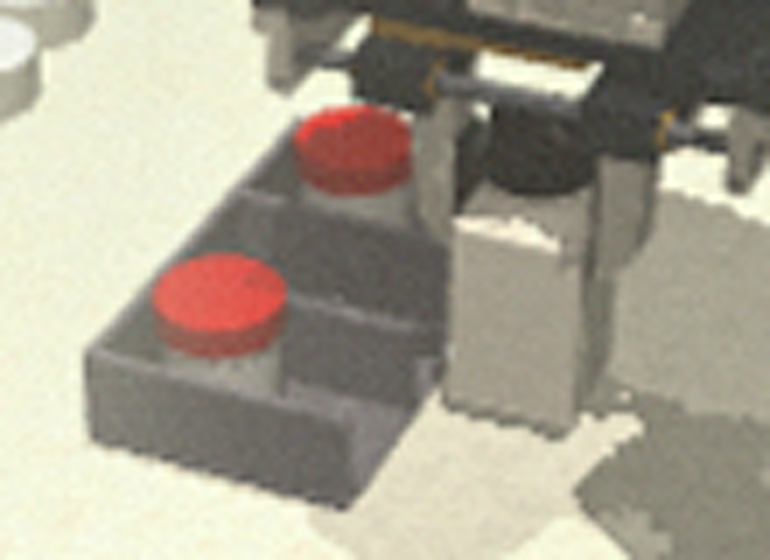

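```bash

python3 - <<'E'
from pl import *
B={"bottle":[(462,240),(560,260),(560,415),(462,392)],"bl":[(462,240),(500,248),(500,400),(462,392)],"br":[(520,252),(560,260),(560,415),(520,402)]}
planes("p3",B,7,(260,170))
B={"bottle":[(505,235),(605,265),(600,410),(500,380)],"bl":[(500,235),(540,245),(540,390),(500,380)],"br":[(565,255),(605,265),(600,410),(560,400)]}
planes("p2",B,7,(260,170))
E
```

```text
bottle 344 y' med -51.6 mean -51.62 sd 1.27 x' mean 509.6 slope deg 0.45 zslope 0.003 z 45.8
bl 138 y' med -51.51 mean -51.51 sd 1.2 x' mean 521.7 slope deg -0.32 zslope -0.001 z 45.4
br 157 y' med -51.81 mean -51.78 sd 1.22 x' mean 498.7 slope deg -0.61 zslope 0.004 z 46.5
bottle 331 y' med -55.91 mean -55.89 sd 1.33 x' mean 495.7 slope deg 0.78 zslope 0.006 z 47.0
bl 149 y' med -55.76 mean -55.64 sd 1.27 x' mean 508.4 slope deg -0.25 zslope 0.005 z 48.8
br 141 y' med -56.05 mean -56.07 sd 1.32 x' mean 483.7 slope deg 0.04 zslope 0.002 z 45.7
```

```bash

python3 -m creep '[{"tx":0,"ty":0,"tz":1,"wx":0,"wy":0,"wz":0,"gripper":1},{"tx":0,"ty":0,"tz":2,"wx":0,"wy":0,"wz":0,"gripper":1},{"tx":0,"ty":0,"tz":3,"wx":0,"wy":0,"wz":0,"gripper":1},{"tx":0,"ty":0,"tz":4,"wx":0,"wy":0,"wz":0,"gripper":1},{"tx":0,"ty":0,"tz":4,"wx":0,"wy":0,"wz":0,"gripper":1}]'
python3 - <<'E'
from look import *
look("p4",(170,250,260,370),(130,260,250,410))
to(505,-7,30,8)
E
```

```text
time: 6.0
tool_pos: [554.7, 4.4, 30.5]
tcp_rot: [-0.28, 1.569, -0.142]
contact_force: [0.2, 0.0, -0.8]
grip_width: 49.9
side scale 7 off 260 170
top scale 4 off 250 130
t 6.1 pos [552.4   4.4  30. ] jaw 7.9 w 49.9 F [ 0.3  0.2 -2.2] M [ 0.   -0.13  0.07] q [-0.13  0.57  1.65 -0.    0.93 -0.27]
shift cm [ 0.01 -0.48 -4.86] rotvec [-0.001 -0.001 -0.   ] dyaw deg 0.1
```

View pics/side_p4.png

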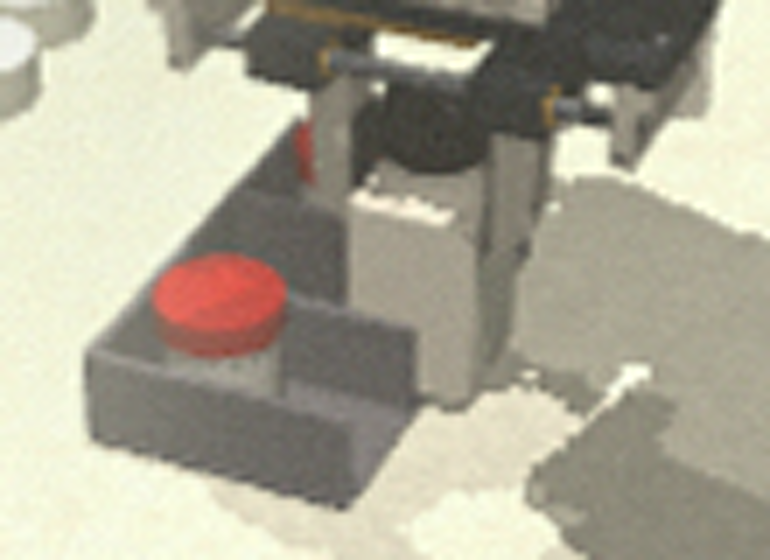

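It entered freely, with no lateral force. Continuing toward the back wall.

```bash

python3 -m creep '[{"tx":0,"ty":0,"tz":1,"wx":0,"wy":0,"wz":0,"gripper":1},{"tx":0,"ty":0,"tz":2,"wx":0,"wy":0,"wz":0,"gripper":1},{"tx":0,"ty":0,"tz":3,"wx":0,"wy":0,"wz":0,"gripper":1},{"tx":0,"ty":0,"tz":4,"wx":0,"wy":0,"wz":0,"gripper":1},{"tx":0,"ty":0,"tz":5,"wx":0,"wy":0,"wz":0,"gripper":1},{"tx":0,"ty":0,"tz":6,"wx":0,"wy":0,"wz":0,"gripper":1},{"tx":0,"ty":0,"tz":6.2,"wx":0,"wy":0,"wz":0,"gripper":1},{"tx":0,"ty":0,"tz":6.2,"wx":0,"wy":0,"wz":0,"gripper":1}]'
python3 - <<'E'
from look import *
to(622.5,7,30,8)
E
```

```text
time: 6.77
tool_pos: [613.9, 12.9, 30.0]
tcp_rot: [-3.119, 1.57, -2.981]
contact_force: [0.0, 0.4, -1.9]
grip_width: 50.1
t 6.7667 pos [613.9  12.9  30. ] jaw 7.9 w 50.1 F [ 0.   0.4 -1.9] M [-0.01 -0.06  0.  ] q [-0.1   0.66  1.46 -0.    1.02 -0.24]
shift cm [ 0.   -0.7   0.77] rotvec [-0.002 -0.001  0.   ] dyaw deg 0.1
```

Now lower to the floor (about 2 mm) and push in slowly until contact.

```bash

python3 -m creep '[{"tx":0.05,"ty":0,"tz":0.3,"wx":0,"wy":0,"wz":0,"gripper":1},{"tx":0.1,"ty":0,"tz":0.5,"wx":0,"wy":0,"wz":0,"gripper":1},{"tx":0.1,"ty":0,"tz":0.5,"wx":0,"wy":0,"wz":0,"gripper":1}]'
python3 -m creep '[{"tx":0.05,"ty":0,"tz":0.2,"wx":0,"wy":0,"wz":0,"gripper":1},{"tx":0.1,"ty":0,"tz":0.3,"wx":0,"wy":0,"wz":0,"gripper":1},{"tx":0.1,"ty":0,"tz":0.3,"wx":0,"wy":0,"wz":0,"gripper":1}]'
python3 - <<'E'
from look import *
to(622.5,7,30,8)
look("p5",(140,250,230,370),(130,260,250,410))
E
```

```text
time: 7.02
tool_pos: [619.1, 13.6, 29.2]
tcp_rot: [-2.407, 1.571, -2.269]
contact_force: [-0.0, -0.4, -1.1]
grip_width: 49.9
time: 7.27
tool_pos: [622.1, 14.1, 28.4]
tcp_rot: [-2.977, 1.57, -2.839]
contact_force: [-1.5, 0.5, -0.4]
grip_width: 49.9
t 7.2667 pos [622.1  14.1  28.4] jaw 7.9 w 49.9 F [-1.5  0.5 -0.4] M [-0.02  0.11 -0.03] q [-0.1   0.67  1.44 -0.    1.03 -0.24]
shift cm [-0.16 -0.7  -0.06] rotvec [-0.002 -0.     0.   ] dyaw deg 0.1
side scale 5 off 230 140
top scale 4 off 250 130
```

View pics/side_p5.png

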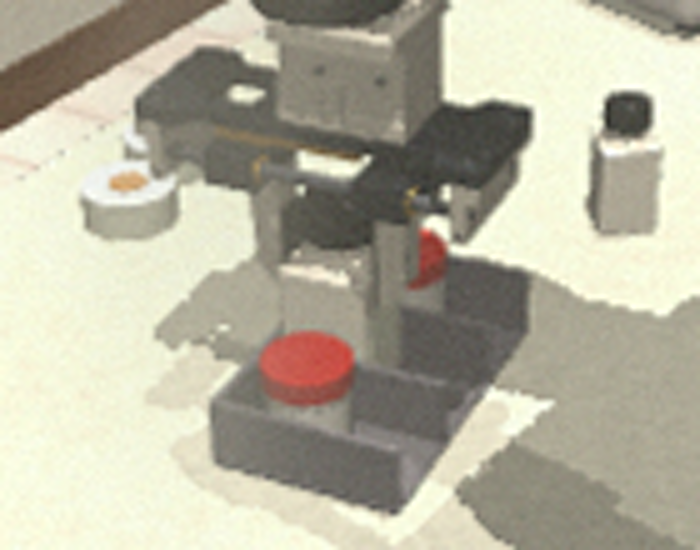

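```bash

python3 -m creep '[{"tx":0,"ty":0,"tz":0.1,"wx":0,"wy":0,"wz":0,"gripper":1},{"tx":0,"ty":0,"tz":0.2,"wx":0,"wy":0,"wz":0,"gripper":1},{"tx":0,"ty":0,"tz":0.2,"wx":0,"wy":0,"wz":0,"gripper":1}]'
python3 -m creep '[{"tx":0,"ty":0,"tz":0.1,"wx":0,"wy":0,"wz":0,"gripper":1},{"tx":0,"ty":0,"tz":0.2,"wx":0,"wy":0,"wz":0,"gripper":1},{"tx":0,"ty":0,"tz":0.2,"wx":0,"wy":0,"wz":0,"gripper":1}]'
```

```text
time: 7.62
tool_pos: [622.7, 14.2, 28.2]
tcp_rot: [3.081, 1.567, -3.064]
contact_force: [-6.0, -1.2, 4.3]
grip_width: 50.0
time: 7.87
tool_pos: [623.0, 14.4, 28.1]
tcp_rot: [3.043, 1.564, -3.102]
contact_force: [-10.9, -1.7, 8.0]
grip_width: 49.5
```

Contact with the back wall (11 N), so the bottle is home. Releasing, then rising to cap height.

```bash

python3 -m creep '[{"tx":0,"ty":0,"tz":0,"wx":0,"wy":0,"wz":0,"gripper":-1},{"tx":0,"ty":0,"tz":0,"wx":0,"wy":0,"wz":0,"gripper":-1},{"tx":0,"ty":0,"tz":0,"wx":0,"wy":0,"wz":0,"gripper":-1},{"tx":0,"ty":0,"tz":0,"wx":0,"wy":0,"wz":0,"gripper":-1},{"tx":0,"ty":0,"tz":0,"wx":0,"wy":0,"wz":0,"gripper":-1},{"tx":-1.5,"ty":0,"tz":0,"wx":0,"wy":0,"wz":0,"gripper":-1},{"tx":-3.4,"ty":0,"tz":0,"wx":0,"wy":0,"wz":0,"gripper":-1},{"tx":-3.4,"ty":0,"tz":0,"wx":0,"wy":0,"wz":0,"gripper":-1}]'
python3 - <<'E'
from look import *
look("s1",(140,250,230,370),(130,260,250,410))
to(622.5,14,61,8)
from pl import *
P=cloud(pickle.load(open("side_s1.pkl","rb")))
E
```

```text
time: 8.53
tool_pos: [628.6, 14.4, 65.7]
tcp_rot: [-0.242, 1.564, -0.104]
contact_force: [1.5, -0.1, 1.7]
grip_width: 91.2
side scale 5 off 230 140
top scale 4 off 250 130
t 8.6333 pos [626.8  14.5  62.7] jaw 7.9 w 92.0 F [-0.  -0.3  0.4] M [-0.01 -0.08 -0.04] q [-0.1   0.64  1.39 -0.    1.11 -0.24]
shift cm [ 0.17  0.01 -0.43] rotvec [-0.002  0.002  0.001] dyaw deg 0.1
```

View pics/side_s1.png

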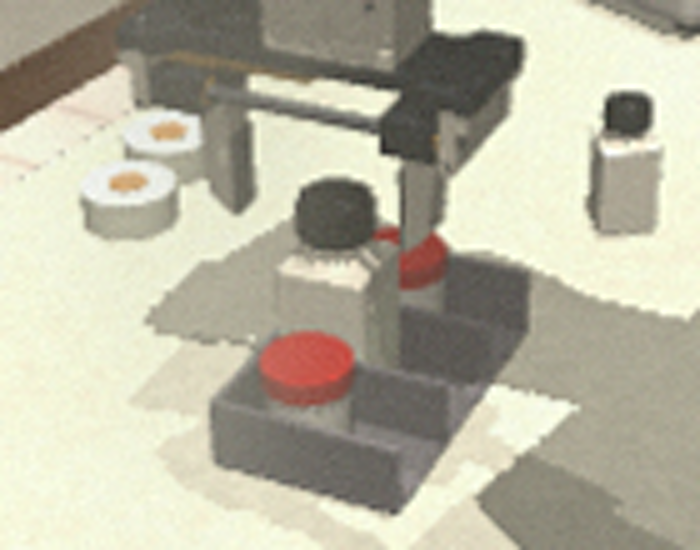

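```bash

python3 - <<'E'
from h import *
c=pickle.load(open("side_s1.pkl","rb"));P=cloud(c)
X=np.array([.9905,.1374]);Y=np.array([-.1374,.9905])
def med(pg,nm):
    m=np.zeros((400,640),np.uint8);cv2.fillPoly(m,[np.round(np.array(pg)/5+[230,140]).astype(np.int32)],1)
    Q=P[m>0];print(nm,len(Q),"x'",np.median(Q[:,:2]@X).round(1),"y'",np.median(Q[:,:2]@Y).round(1),"z",Q[:,2].min().round(1),Q[:,2].max().round(1))
med([(210,130),(235,135),(235,200),(220,195)],"lfing side")
med([(405,175),(432,178),(425,240),(408,245)],"rfing side")
for x,ys in((236,(195,200,205,210,215)),(228,(195,200,205,210,215)),(410,(235,240,245,250,255))):
    for y in ys: q=P[140+y//5,230+x//5];print(x,y,(q[:2]@X).round(1),(q[:2]@Y).round(1),q[2].round(1))
med([(310,190),(360,190),(350,200),(318,200)],"captop")
med([(305,225),(365,225),(360,240),(310,240)],"capside")
f=c["frame"].max(2)
q=np.zeros((400,640),np.uint8);sl=(slice(172,193),slice(286,308));q[sl]=(f<85)[sl]
v,u=np.nonzero(q);print("cap blob",u.min(),u.max(),v.min(),v.max(),u.mean(),v.mean())
print("bottle face");med([(285,275),(345,290),(345,340),(285,325)],"bf")
E
```

```text
lfing side 69 x' 676.2 y' -62.1 z 107.6 149.7
rfing side 70 x' 568.7 y' -61.8 z 55.4 594.9
236 195 673.0 -64.7 110.7
236 200 673.3 -64.9 107.6
236 205 672.5 -63.2 105.6
236 210 673.4 -64.4 101.8
236 215 761.8 -214.7 -2.5
228 195 678.2 -63.5 110.2
228 200 676.9 -60.8 108.9
228 205 677.4 -61.3 105.5
228 210 766.9 -211.5 1.8
228 215 766.2 -209.8 -0.8
410 235 571.2 -60.2 113.0
410 240 571.7 -61.2 109.4
410 245 572.1 -62.0 105.9
410 250 602.7 -129.9 57.4
410 255 602.1 -128.6 55.2
captop 27 x' 619.2 y' -73.6 z 116.8 120.2
capside 48 x' 611.8 y' -57.9 z 99.3 112.3
cap blob 289 304 176 189 296.7880434782609 182.64673913043478
bottle face
bf 143 x' 620.9 y' -50.1 z 48.1 594.9
```

```bash

python3 -m creep '[{"tx":0,"ty":-0.4,"tz":-0.36,"wx":-0.12,"wy":0,"wz":0,"gripper":-1},{"tx":0,"ty":-0.4,"tz":-0.36,"wx":-0.24,"wy":0,"wz":0,"gripper":-1},{"tx":0,"ty":-0.4,"tz":-0.36,"wx":-0.36,"wy":0,"wz":0,"gripper":-1},{"tx":0.1,"ty":-0.4,"tz":-0.36,"wx":-0.48,"wy":0,"wz":0,"gripper":-1},{"tx":0.2,"ty":-0.4,"tz":-0.36,"wx":-0.6,"wy":0,"wz":0,"gripper":-1},{"tx":0.3,"ty":-0.4,"tz":-0.36,"wx":-0.72,"wy":0,"wz":0,"gripper":-1},{"tx":0.4,"ty":-0.4,"tz":-0.36,"wx":-0.84,"wy":0,"wz":0,"gripper":-1},{"tx":0.5,"ty":-0.4,"tz":-0.36,"wx":-0.96,"wy":0,"wz":0,"gripper":-1}]'
python3 - <<'E'
from look import *
to(622.7-.55,14.2-4,58,98)
E
```

```text
time: 9.3
tool_pos: [622.4, 10.2, 55.7]
tcp_rot: [1.972, 1.569, 3.076]
contact_force: [0.8, -0.0, -0.8]
grip_width: 91.9
t 9.3 pos [622.4  10.2  55.7] jaw 63.3 w 91.9 F [ 0.8 -0.  -0.8] M [ 0.06 -0.15 -0.01] q [-0.11  0.64  1.41 -0.    1.09 -1.21]
shift cm [-0.23  0.02 -0.01] rotvec [-0.606 -0.    -0.002] dyaw deg 34.7
```

```bash

python3 -m creep '[{"tx":-0.1,"ty":0,"tz":0,"wx":-0.12,"wy":0,"wz":0,"gripper":-1},{"tx":-0.2,"ty":0,"tz":0,"wx":-0.24,"wy":0,"wz":0,"gripper":-1},{"tx":-0.2,"ty":0,"tz":0,"wx":-0.36,"wy":0,"wz":0,"gripper":-1},{"tx":-0.2,"ty":0,"tz":0,"wx":-0.48,"wy":0,"wz":0,"gripper":-1},{"tx":-0.2,"ty":0,"tz":0,"wx":-0.6,"wy":0,"wz":0,"gripper":-1},{"tx":-0.2,"ty":0,"tz":0,"wx":-0.606,"wy":0,"wz":0,"gripper":-1}]'
python3 - <<'E'
from look import *
look("s2",(140,250,230,370),(130,260,250,410))
to(623.2,10.2,58,98)
E
```

```text
time: 9.8
tool_pos: [622.5, 10.2, 57.9]
tcp_rot: [1.4, 1.569, 3.109]
contact_force: [-0.3, -0.6, 0.5]
grip_width: 91.9
side scale 5 off 230 140
top scale 4 off 250 130
t 9.9 pos [622.7  10.2  58.3] jaw 97.4 w 91.7 F [-0.6 -0.5  1. ] M [ 0.11 -0.18 -0.05] q [-0.11  0.64  1.41 -0.    1.1  -1.81]
shift cm [ 0.03 -0.05 -0.  ] rotvec [-0.01   0.    -0.001] dyaw deg 0.6
```

View pics/side_s2.png

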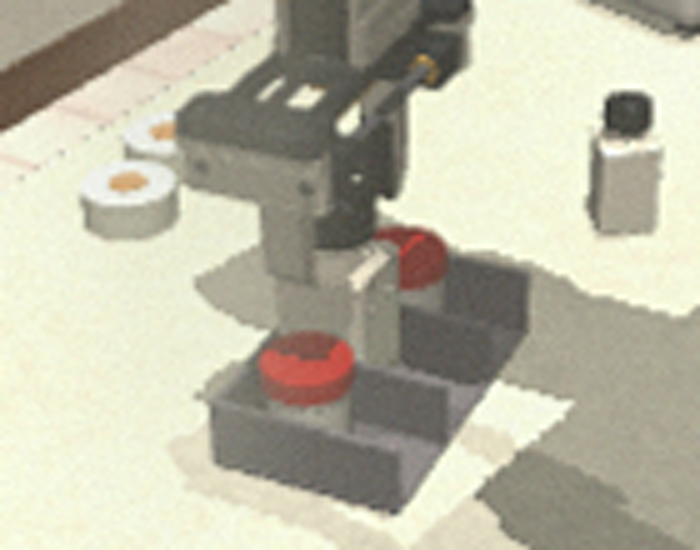

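View pics/top_s2.png

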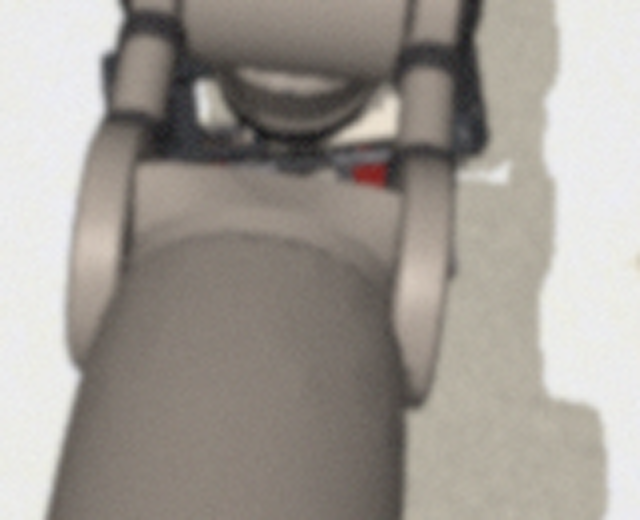

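```bash

python3 - <<'E'
from h import *
c=pickle.load(open("side_s2.pkl","rb"));P=cloud(c)
X=np.array([.9905,.1374]);Y=np.array([-.1374,.9905])
def med(pg,nm):
    m=np.zeros((400,640),np.uint8);cv2.fillPoly(m,[np.round(np.array(pg)/5+[230,140]).astype(np.int32)],1)
    Q=P[m>0];print(nm,len(Q),"x'",(Q[:,:2]@X).min().round(1),np.median(Q[:,:2]@X).round(1),(Q[:,:2]@X).max().round(1),"y'",np.median(Q[:,:2]@Y).round(1),"z",Q[:,2].min().round(1),Q[:,2].max().round(1))
med([(266,215),(305,220),(305,275),(272,265)],"near finger outer")
for x in range(255,330,5):
    q=P[140+240//5,230+x//5];print(x,(q[:2]@X).round(1),(q[:2]@Y).round(1),q[2].round(1))
for y in range(255,300,5):
    q=P[140+y//5,230+295//5];print("y",y,(q[:2]@X).round(1),(q[:2]@Y).round(1),q[2].round(1))
c1=pickle.load(open("side_s1.pkl","rb"));P1=cloud(c1)
for y in (205,215,225,235,245):
  for x in range(290,385,10):
    q=P1[140+y//5,230+x//5];print("cap",y,x,(q[:2]@X).round(1),(q[:2]@Y).round(1),q[2].round(1))
E
```

```text
near finger outer 98 x' 241.1 615.3 627.1 y' -12.4 z 105.6 594.9
255 733.2 -188.0 0.7
260 730.7 -189.7 0.3
265 626.4 -10.9 124.2
270 624.3 -12.1 124.1
275 621.6 -12.3 124.7
280 619.2 -12.9 124.9
285 616.2 -12.5 125.8
290 613.4 -12.4 126.5
295 610.6 -12.2 127.3
300 608.1 -12.7 127.6
305 608.3 -18.1 124.6
310 607.6 -22.2 122.5
315 623.4 -57.6 99.1
320 619.1 -54.8 101.7
325 617.0 -56.2 101.4
y 255 610.6 -11.4 119.2
y 260 610.9 -11.8 116.1
y 265 611.1 -12.0 113.0
y 270 613.1 -15.4 107.8
y 275 612.7 -14.4 105.5
y 280 619.5 -26.8 93.7
y 285 632.6 -50.6 73.6
y 290 631.3 -47.9 72.4
y 295 633.1 -51.0 67.0
cap 205 290 733.9 -236.5 -0.4
cap 205 300 632.7 -60.3 116.2
cap 205 310 626.0 -58.7 118.6
cap 205 320 620.3 -58.6 119.9
cap 205 330 616.7 -62.7 118.6
cap 205 340 612.0 -64.6 118.7
cap 205 350 607.4 -66.9 118.5
cap 205 360 603.1 -69.5 118.1
cap 205 370 601.0 -76.9 114.6
cap 205 380 680.4 -257.0 0.8
cap 215 290 728.7 -226.3 -1.1
cap 215 300 631.0 -56.8 112.6
cap 215 310 623.7 -53.7 116.0
cap 215 320 618.5 -54.6 116.7
cap 215 330 613.6 -56.3 116.9
cap 215 340 610.2 -60.7 115.3
cap 215 350 603.9
[... 290 characters left out ...]
 350 605.0 -61.3 110.3
cap 225 360 602.9 -68.5 106.8
cap 225 370 600.0 -74.2 104.4
cap 225 380 672.0 -238.5 -1.8
cap 235 290 716.7 -202.7 0.1
cap 235 300 632.9 -59.3 98.9
cap 235 310 623.7 -52.9 104.6
cap 235 320 618.6 -54.1 105.2
cap 235 330 615.4 -58.8 103.3
cap 235 340 609.8 -59.1 104.4
cap 235 350 605.1 -61.0 104.5
cap 235 360 601.3 -64.9 103.3
cap 235 370 600.1 -74.2 98.4
cap 235 380 625.5 -140.0 56.1
cap 245 290 713.2 -195.8 -2.5
cap 245 300 637.5 -67.3 87.3
cap 245 310 626.6 -57.8 95.2
cap 245 320 619.0 -54.3 99.0
cap 245 330 614.6 -57.0 98.6
cap 245 340 610.1 -59.3 98.3
cap 245 350 605.7 -61.9 97.9
cap 245 360 604.7 -71.6 92.8
cap 245 370 604.5 -83.1 86.4
cap 245 380 602.0 -90.0 83.1
```

```bash

python3 - <<'E'
from h import *
def col(tag,sc,o,x,ys):
    P=cloud(pickle.load(open(f"side_{tag}.pkl","rb")))
    for y in ys:
        q=P[o[1]+y//sc,o[0]+x//sc];print(tag,x,y,q.round(1))
col("s2",5,(230,140),385,range(160,215,5))
col("s2",5,(230,140),400,range(160,215,5))
col("g6",5,(320,100),385,range(330,390,5))
col("g6",5,(320,100),395,range(330,390,5))
E
```

```text
s2 385 160 [624.1 -36.5 115.6]
s2 385 165 [623.2 -35.1 113.4]
s2 385 170 [624.  -36.3 109.6]
s2 385 175 [625.7 -38.7 104.9]
s2 385 180 [624.5 -36.9 103.1]
s2 385 185 [624.  -35.9 100.6]
s2 385 190 [624.2 -36.2  97.4]
s2 385 195 [623.5 -35.   95. ]
s2 385 200 [ 713.4 -173.3   -2.7]
s2 385 205 [ 708.8 -166.    -1.5]
s2 385 210 [ 704.8 -159.8   -0.8]
s2 400 160 [620.2 -45.3 112.5]
s2 400 165 [618.8 -43.  111. ]
s2 400 170 [620.7 -45.9 106. ]
s2 400 175 [619.8 -44.5 103.9]
s2 400 180 [620.7 -45.8  99.9]
s2 400 185 [621.9 -47.7  95.6]
s2 400 190 [ 711.9 -188.9   -2.5]
s2 400 195 [ 708.3 -183.2   -2.4]
s2 400 200 [ 705.2 -178.3   -2.7]
s2 400 205 [ 700.9 -171.5   -1.8]
s2 400 210 [ 697.4 -165.9   -1.7]
g6 385 330 [ 446.  -238.3   90.9]
g6 385 335 [ 445.8 -238.7   87.6]
g6 385 340 [ 444.2 -234.9   86.5]
g6 385 345 [ 444.5 -237.1   82.1]
g6 385 350 [ 443.9 -236.3   79.4]
g6 385 355 [ 443.8 -237.4   75.6]
g6 385 360 [ 443.6 -238.1   72.1]
g6 385 365 [ 442.4 -235.4   70.4]
g6 385 370 [ 449.2 -258.2   54.3]
g6 385 375 [ 447.5 -254.    53.4]
g6 385 380 [ 448.6 -258.6   47.5]
g6 385 385 [ 447.9 -257.6   44.8]
g6 395 330 [ 439.1 -235.    94.3]
g6 395 335 [ 438.5 -234.3   91.5]
g6 395 340 [ 438.3 -234.8   88.1]
g6 395 345 [ 439.4 -239.6   82.4]
g6 395 350 [ 438.2 -237.    80.7]
g6 395 355 [ 436.7 -233.5   79.4]
g6 395 360 [ 437.2 -236.2   74.8]
g6 395 365 [ 445.3 -263.6   56.2]
g6 395 370 [ 445.2 -264.7   52.4]
g6 395 375 [ 444.8 -264.7   49.1]
g6 395 380 [ 445.  -266.8   44.6]
g6 395 385 [ 444.4 -266.1   41.7]
```

```bash

python3 -m creep '[{"tx":0,"ty":-0.1,"tz":0.1,"wx":0,"wy":0,"wz":0,"gripper":-1},{"tx":0,"ty":-0.1,"tz":0.1,"wx":0,"wy":0,"wz":0,"gripper":1},{"tx":0,"ty":-0.1,"tz":0.1,"wx":0,"wy":0,"wz":0,"gripper":1},{"tx":0,"ty":-0.1,"tz":0.1,"wx":0,"wy":0,"wz":0,"gripper":1},{"tx":0,"ty":-0.1,"tz":0.1,"wx":0,"wy":0,"wz":0,"gripper":1},{"tx":0,"ty":-0.1,"tz":0.1,"wx":0,"wy":0,"wz":0,"gripper":1},{"tx":0,"ty":-0.1,"tz":0.1,"wx":0,"wy":0,"wz":0,"gripper":1},{"tx":0,"ty":-0.1,"tz":0.1,"wx":0,"wy":0,"wz":0,"gripper":1}]'
python3 - <<'E'
from look import *
to(623.2,10.2,58,98)
E
```

```text
time: 10.57
tool_pos: [624.0, 11.2, 59.3]
tcp_rot: [-2.44, 1.571, -0.736]
contact_force: [-0.0, -0.2, 0.4]
grip_width: 49.6
t 10.5667 pos [624.   11.2  59.3] jaw 97.6 w 49.6 F [-0.  -0.2  0.4] M [ 0.15 -0.17 -0.02] q [-0.1   0.64  1.4  -0.    1.1  -1.81]
shift cm [ 0.13  0.1  -0.09] rotvec [-0.007 -0.     0.   ] dyaw deg 0.4
```

```bash

python3 -m creep '[{"tx":0,"ty":0,"tz":0,"wx":0,"wy":0,"wz":0,"gripper":1},{"tx":0,"ty":0,"tz":0,"wx":0,"wy":0,"wz":0,"gripper":1},{"tx":0,"ty":0,"tz":0,"wx":0,"wy":0,"wz":0,"gripper":1}]'
python3 - <<'E'
from look import *
look("s3",(140,250,230,370),(130,260,250,410))
to(623.2,10.2,58,98)
E
```

```text
time: 10.82
tool_pos: [624.0, 11.3, 59.3]
tcp_rot: [-2.923, 1.571, -1.219]
contact_force: [-0.6, -0.0, 0.4]
grip_width: 39.6
side scale 5 off 230 140
top scale 4 off 250 130
t 10.9167 pos [624.   11.3  59.3] jaw 97.6 w 39.6 F [-0.7 -0.4  0.1] M [ 0.08 -0.12 -0.  ] q [-0.1   0.64  1.4  -0.    1.1  -1.81]
shift cm [ 0.13  0.1  -0.09] rotvec [-0.006 -0.     0.   ] dyaw deg 0.4
```

View pics/side_s3.png

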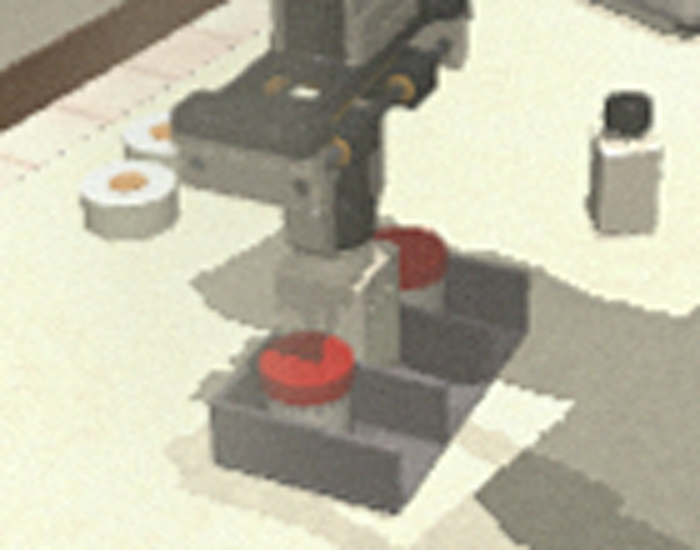

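```bash

python3 -m creep '[{"tx":0.01,"ty":-0.1,"tz":0,"wx":0.11,"wy":0,"wz":0,"gripper":1},{"tx":0.02,"ty":-0.1,"tz":0,"wx":0.22,"wy":0,"wz":0,"gripper":1},{"tx":0.02,"ty":-0.1,"tz":0,"wx":0.33,"wy":0,"wz":0,"gripper":1},{"tx":0.03,"ty":-0.1,"tz":0,"wx":0.44,"wy":0,"wz":0,"gripper":1},{"tx":0.04,"ty":-0.1,"tz":0,"wx":0.55,"wy":0,"wz":0,"gripper":1},{"tx":0.05,"ty":-0.1,"tz":0,"wx":0.66,"wy":0,"wz":0,"gripper":1},{"tx":0.05,"ty":-0.1,"tz":0,"wx":0.77,"wy":0,"wz":0,"gripper":1},{"tx":0.06,"ty":-0.1,"tz":0,"wx":0.88,"wy":0,"wz":0,"gripper":1}]'
python3 - <<'E'
from look import *
look("s4",(140,250,230,370),(130,260,250,410))
to(624,11.3,58,98)
E
```

```text
time: 11.58
tool_pos: [624.4, 11.3, 58.7]
tcp_rot: [2.534, 1.569, -2.93]
contact_force: [-2.9, -0.1, 2.6]
grip_width: 39.3
side scale 5 off 230 140
top scale 4 off 250 130
t 11.6833 pos [624.6  11.2  58.7] jaw 47.1 w 39.4 F [-2.1 -0.9  0.6] M [-0.18  0.35 -0.09] q [-0.1   0.64  1.4  -0.    1.1  -0.93]
shift cm [ 0.07  0.05 -0.03] rotvec [-0.888 -0.001 -0.001] dyaw deg 50.9
```

View pics/side_s4.png

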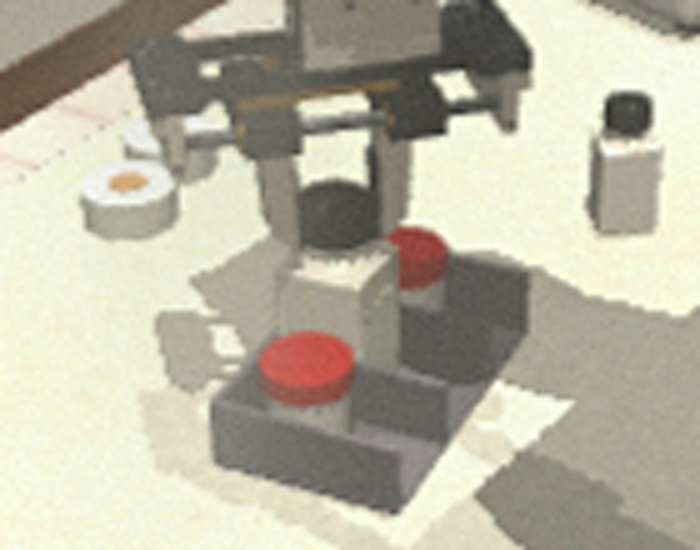

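```bash

python3 -m creep '[{"tx":0.01,"ty":0,"tz":0,"wx":0.11,"wy":0,"wz":0,"gripper":1},{"tx":0.02,"ty":0,"tz":0,"wx":0.22,"wy":0,"wz":0,"gripper":1},{"tx":0.02,"ty":0,"tz":0,"wx":0.33,"wy":0,"wz":0,"gripper":1},{"tx":0.03,"ty":0,"tz":0,"wx":0.44,"wy":0,"wz":0,"gripper":1},{"tx":0.04,"ty":0,"tz":0,"wx":0.55,"wy":0,"wz":0,"gripper":1},{"tx":0.05,"ty":0,"tz":0,"wx":0.66,"wy":0,"wz":0,"gripper":1},{"tx":0.05,"ty":0,"tz":0,"wx":0.77,"wy":0,"wz":0,"gripper":1},{"tx":0.06,"ty":0,"tz":0,"wx":0.88,"wy":0,"wz":0,"gripper":1}]'
python3 -c "
from look import *
to(624,11.3,58,98)"
```

```text
time: 12.35
tool_pos: [624.5, 11.3, 58.1]
tcp_rot: [-2.893, 1.57, -2.95]
contact_force: [-2.1, 0.3, 2.5]
grip_width: 39.3
t 12.35 pos [624.5  11.3  58.1] jaw -3.3 w 39.3 F [-2.1  0.3  2.5] M [-0.11  0.4   0.08] q [-0.1   0.64  1.4  -0.    1.1  -0.05]
shift cm [ 0.01 -0.   -0.05] rotvec [ 1.374e+00 -1.000e-03  1.000e-03] dyaw deg -78.7
```

```bash

python3 -m creep '[{"tx":0.01,"ty":0,"tz":0,"wx":0.1,"wy":0,"wz":0,"gripper":1},{"tx":0.01,"ty":0,"tz":0,"wx":0.2,"wy":0,"wz":0,"gripper":1},{"tx":0.02,"ty":0,"tz":0,"wx":0.3,"wy":0,"wz":0,"gripper":1},{"tx":0.03,"ty":0,"tz":0,"wx":0.4,"wy":0,"wz":0,"gripper":1}]'
python3 -c "
from look import *
to(624,11.3,58,98)"
```

```text
time: 12.68
tool_pos: [624.5, 11.3, 57.8]
tcp_rot: [-2.469, 1.57, -2.926]
contact_force: [-2.1, -0.9, 2.1]
grip_width: 39.1
t 12.6833 pos [624.5  11.3  57.8] jaw -26.2 w 39.1 F [-2.1 -0.9  2.1] M [-0.08  0.41  0.07] q [-0.1   0.64  1.4  -0.    1.1   0.35]
shift cm [-0.02 -0.02 -0.04] rotvec [ 0.974 -0.     0.001] dyaw deg -55.8
```

```bash

python3 -m creep '[{"tx":0.01,"ty":0,"tz":0,"wx":0.1,"wy":0,"wz":0,"gripper":1},{"tx":0.01,"ty":0,"tz":0,"wx":0.2,"wy":0,"wz":0,"gripper":1}]'
python3 -c "
from look import *
to(624,11.3,58,98)"
```

```text
time: 12.85
tool_pos: [624.5, 11.3, 57.7]
tcp_rot: [-2.298, 1.57, -2.954]
contact_force: [-2.0, -0.6, 2.5]
grip_width: 39.3
t 12.85 pos [624.5  11.3  57.7] jaw -37.6 w 39.3 F [-2.  -0.6  2.5] M [-0.13  0.4   0.05] q [-0.1   0.64  1.4  -0.    1.1   0.55]
shift cm [-0.03 -0.03 -0.03] rotvec [ 0.775 -0.     0.001] dyaw deg -44.4
```

```bash

python3 -m creep '[{"tx":0.01,"ty":0,"tz":0,"wx":0.1,"wy":0,"wz":0,"gripper":1},{"tx":0.01,"ty":0,"tz":0,"wx":0.2,"wy":0,"wz":0,"gripper":1}]'
python3 -c "
from look import *
to(624,11.3,58,98)"
```

```text
time: 13.02
tool_pos: [623.6, 11.3, 57.6]
tcp_rot: [-2.124, 1.568, -2.98]
contact_force: [-6.2, -3.7, 5.6]
grip_width: 39.1
t 13.0167 pos [623.6  11.3  57.6] jaw -49.0 w 39.1 F [-6.2 -3.7  5.6] M [-0.73  1.1   0.53] q [-0.1   0.64  1.4  -0.    1.1   0.75]
shift cm [-0.04  0.03  0.03] rotvec [ 0.576 -0.001  0.003] dyaw deg -33.0
```

```bash

python3 - <<'E'
from look import *
look("s5",(140,250,230,370),(130,260,250,410))
to(624,11.3,58,98)
E
python3 -m creep '[{"tx":0,"ty":0,"tz":0,"wx":0.05,"wy":0,"wz":0,"gripper":1},{"tx":0,"ty":0,"tz":0,"wx":0.05,"wy":0,"wz":0,"gripper":1}]'
python3 -c "
from look import *
to(624,11.3,58,98)"
```

```text
side scale 5 off 230 140
top scale 4 off 250 130
t 13.1167 pos [623.6  11.   57.7] jaw -48.9 w 39.5 F [-5.6 -1.8  4.7] M [-0.3   1.05  0.38] q [-0.1   0.64  1.4  -0.    1.1   0.75]
shift cm [-0.03  0.05  0.01] rotvec [ 0.577 -0.     0.003] dyaw deg -33.1
time: 13.28
tool_pos: [624.3, 11.4, 57.7]
tcp_rot: [-2.026, 1.569, -2.93]
contact_force: [-5.8, -0.7, 3.6]
grip_width: 39.5
t 13.2833 pos [624.3  11.4  57.7] jaw -51.8 w 39.5 F [-5.8 -0.7  3.6] M [-0.12  0.81  0.45] q [-0.1   0.64  1.4  -0.    1.1   0.8 ]
shift cm [-0.03 -0.03 -0.01] rotvec [ 0.528 -0.     0.002] dyaw deg -30.2
```

View pics/side_s5.png

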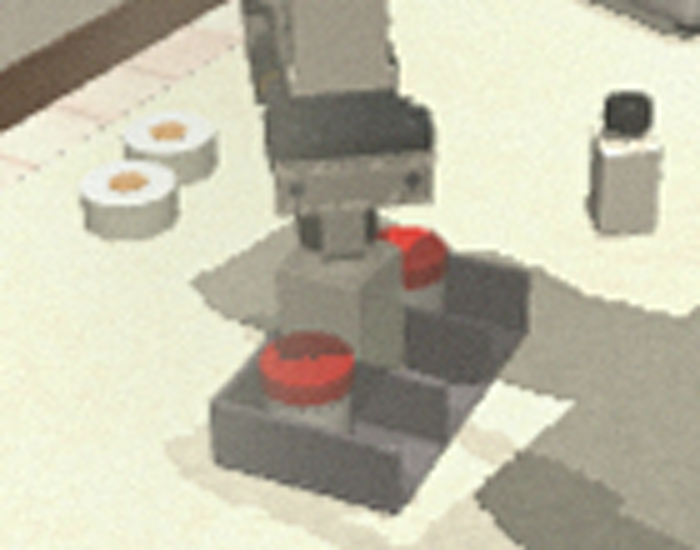

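```bash

cat > by.py <<'E'
from h import *
def face(tag,pg,sc=5,o=(230,140),nm=""):
    c=pickle.load(open(f"side_{tag}.pkl","rb"));P=cloud(c)
    m=np.zeros((400,640),np.uint8);cv2.fillPoly(m,[np.round(np.array(pg)/sc+o).astype(np.int32)],1);Q=P[(m>0)&(c["z_map"]>0)]
    k=np.ones(len(Q),bool)
    for _ in range(4):
        ce=Q[k].mean(0);n=np.linalg.svd(Q[k]-ce)[2][2];n*=np.sign(n[1] if abs(n[1])>abs(n[0]) else n[0]);k=abs((Q-ce)@n)<3.5
    print(tag,nm,k.sum(),len(Q),"centre",ce.round(1),"normal yaw",np.degrees(np.arctan2(n[1],n[0])).round(1),"nz",n[2].round(2))
E
python3 - <<'E'
from by import *
F=[(285,288),(350,302),(350,328),(285,313)]
S=[(368,285),(395,268),(395,350),(370,360)]
for t in("s1","s4","s5"):
    face(t,F,nm="+y");face(t,S,nm="-x")
E
```

```text
s1 +y 90 90 centre [620.2  35.3  62.3] normal yaw 97.2 nz -0.04
s1 -x 98 98 centre [599.9   6.   48.1] normal yaw 8.2 nz -0.01
s4 +y 90 90 centre [620.4  35.4  62.5] normal yaw 99.0 nz -0.03
s4 -x 99 99 centre [600.    5.7  47.9] normal yaw 7.7 nz -0.01
s5 +y 91 91 centre [620.5  35.2  62.2] normal yaw 92.4 nz -0.04
s5 -x 98 98 centre [598.2   8.4  50. ] normal yaw 3.9 nz -0.03
```

```bash

python3 - <<'E'
from look import *
look("s6",(140,250,230,370),(130,260,250,410))
from by import *
F=[(285,288),(350,302),(350,328),(285,313)]
S=[(368,285),(395,268),(395,350),(370,360)]
face("s6",F,nm="+y");face("s6",S,nm="-x")
to(624,11.3,58,98)
E
python3 -m creep '[{"tx":-0.01,"ty":0,"tz":0,"wx":-0.1,"wy":0,"wz":0,"gripper":1},{"tx":-0.01,"ty":0,"tz":0,"wx":-0.2,"wy":0,"wz":0,"gripper":1},{"tx":-0.02,"ty":0,"tz":0,"wx":-0.3,"wy":0,"wz":0,"gripper":1},{"tx":-0.03,"ty":0,"tz":0,"wx":-0.4,"wy":0,"wz":0,"gripper":1},{"tx":-0.03,"ty":0,"tz":0,"wx":-0.5,"wy":0,"wz":0,"gripper":1},{"tx":-0.04,"ty":0,"tz":0,"wx":-0.6,"wy":0,"wz":0,"gripper":1},{"tx":-0.05,"ty":0,"tz":0,"wx":-0.7,"wy":0,"wz":0,"gripper":1},{"tx":-0.05,"ty":0,"tz":0,"wx":-0.8,"wy":0,"wz":0,"gripper":1}]'
python3 - <<'E'
from look import *
look("s7",(140,250,230,370),(130,260,250,410))
from by import *
F=[(285,288),(350,302),(350,328),(285,313)]
S=[(368,285),(395,268),(395,350),(370,360)]
face("s7",F,nm="+y");face("s7",S,nm="-x")
to(624,11.3,58,38.2)
E
```

```text
side scale 5 off 230 140
top scale 4 off 250 130
s6 +y 89 90 centre [620.6  35.   62. ] normal yaw 93.6 nz -0.02
s6 -x 99 99 centre [598.    8.7  50.2] normal yaw 3.4 nz -0.02
t 13.3833 pos [624.3  11.4  57.6] jaw -51.7 w 39.5 F [-5.2 -0.9  4.8] M [-0.13  0.9   0.48] q [-0.1   0.64  1.4  -0.    1.1   0.8 ]
shift cm [-0.04 -0.03 -0.01] rotvec [ 0.529 -0.     0.001] dyaw deg -30.3
time: 14.05
tool_pos: [624.8, 11.6, 58.0]
tcp_rot: [2.42, 1.57, 2.321]
contact_force: [-4.0, -0.6, 2.8]
grip_width: 39.3
side scale 5 off 230 140
top scale 4 off 250 130
s7 +y 91 91 centre [620.9  34.5  61.7] normal yaw 98.6 nz -0.03
s7 -x 99 99 centre [599.9   5.8  48. ] normal yaw 8.7 nz -0.02
t 14.15 pos [625.   11.6  58.1] jaw -5.9 w 39.0 F [-2.   0.9  2.2] M [ 0.13  0.46 -0.03] q [-0.1   0.64  1.4   0.    1.1  -0.  ]
shift cm [ 0.01 -0.04 -0.1 ] rotvec [-0.77  0.   -0.  ] dyaw deg 44.1
```

View pics/side_s7.png

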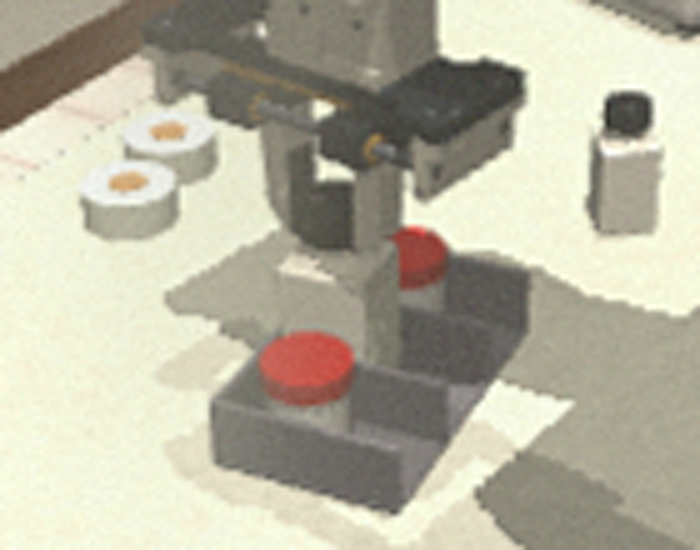

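```bash

python3 -m creep '[{"tx":-0.01,"ty":0,"tz":0,"wx":-0.11,"wy":0,"wz":0,"gripper":1},{"tx":-0.02,"ty":0,"tz":0,"wx":-0.22,"wy":0,"wz":0,"gripper":1},{"tx":-0.02,"ty":0,"tz":0,"wx":-0.33,"wy":0,"wz":0,"gripper":1},{"tx":-0.03,"ty":0,"tz":0,"wx":-0.44,"wy":0,"wz":0,"gripper":1},{"tx":-0.04,"ty":0,"tz":0,"wx":-0.55,"wy":0,"wz":0,"gripper":1},{"tx":-0.05,"ty":0,"tz":0,"wx":-0.66,"wy":0,"wz":0,"gripper":1},{"tx":-0.05,"ty":0,"tz":0,"wx":-0.77,"wy":0,"wz":0,"gripper":1},{"tx":-0.06,"ty":0,"tz":0,"wx":-0.86,"wy":0,"wz":0,"gripper":1}]'
python3 - <<'E'
from look import *
look("s8",(140,250,230,370),(130,260,250,410))
from by import *
F=[(285,288),(350,302),(350,328),(285,313)]
S=[(368,285),(395,268),(395,350),(370,360)]
face("s8",F,nm="+y");face("s8",S,nm="-x")
to(624,11.3,58,43.4)
E
```

```text
time: 14.82
tool_pos: [624.4, 11.4, 58.6]
tcp_rot: [2.338, 1.569, 3.095]
contact_force: [-4.5, -0.6, 3.6]
grip_width: 39.3
side scale 5 off 230 140
top scale 4 off 250 130
s8 +y 90 90 centre [621.1  34.6  61.6] normal yaw 98.8 nz -0.0
s8 -x 99 99 centre [600.2   5.3  47.6] normal yaw 9.2 nz -0.03
t 14.9167 pos [624.5  11.5  58.7] jaw 43.2 w 39.2 F [-5.  -1.1  3.2] M [0.03 0.88 0.04] q [-0.1   0.64  1.4   0.    1.1  -0.86]
shift cm [ 0.07  0.02 -0.05] rotvec [-0.003 -0.001 -0.001] dyaw deg 0.2
```

View pics/side_s8.png

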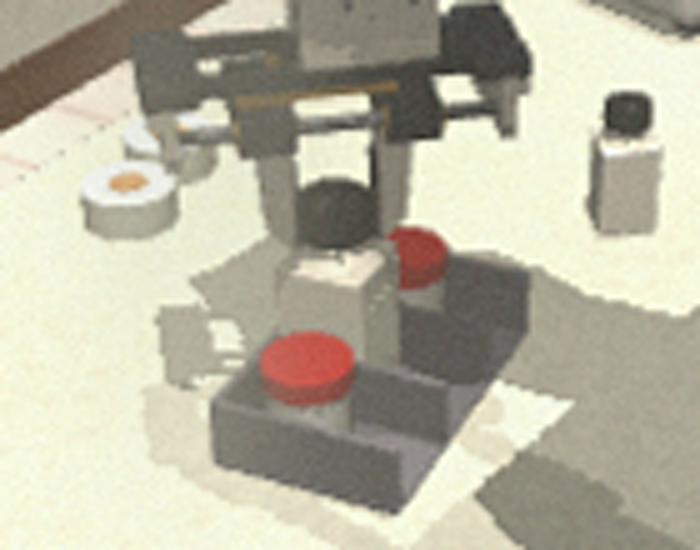

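```bash

python3 -m creep '[{"tx":0,"ty":0.04,"tz":-0.06,"wx":0,"wy":0,"wz":0,"gripper":1},{"tx":-0.5,"ty":0.04,"tz":-0.06,"wx":0,"wy":0,"wz":0,"gripper":1},{"tx":-1.5,"ty":0.04,"tz":-0.06,"wx":0,"wy":0,"wz":0,"gripper":1},{"tx":-3,"ty":0.04,"tz":-0.06,"wx":0,"wy":0,"wz":0,"gripper":1},{"tx":-4.5,"ty":0.04,"tz":-0.06,"wx":0,"wy":0,"wz":0,"gripper":1},{"tx":-6,"ty":0.04,"tz":-0.06,"wx":0,"wy":0,"wz":0,"gripper":1},{"tx":-7.5,"ty":0.04,"tz":-0.06,"wx":0,"wy":0,"wz":0,"gripper":1},{"tx":-9,"ty":0.04,"tz":-0.06,"wx":0,"wy":0,"wz":0,"gripper":1}]'
python3 -m creep '[{"tx":-0.8,"ty":0,"tz":0,"wx":0,"wy":0,"wz":0,"gripper":1},{"tx":-1,"ty":0,"tz":0,"wx":0,"wy":0,"wz":0,"gripper":1},{"tx":-1,"ty":0,"tz":0,"wx":0,"wy":0,"wz":0,"gripper":1},{"tx":-1,"ty":0,"tz":0,"wx":0,"wy":0,"wz":0,"gripper":1},{"tx":-1,"ty":0,"tz":0,"wx":0,"wy":0,"wz":0,"gripper":1}]'
python3 - <<'E'
from look import *
look("s9",(80,240,230,390),(130,260,250,410))
to(624,11.3,58,43.4)
E
```

```text
time: 15.58
tool_pos: [625.2, 11.2, 150.3]
tcp_rot: [-0.834, 1.568, -0.082]
contact_force: [-0.3, -0.9, -2.1]
grip_width: 39.4
time: 16.0
tool_pos: [623.8, 11.3, 157.5]
tcp_rot: [2.323, 1.569, 3.077]
contact_force: [0.1, 0.4, -2.7]
grip_width: 39.0
side scale 3 off 230 80
top scale 4 off 250 130
t 16.1 pos [623.9  11.3 157.7] jaw 43.2 w 39.3 F [ 0.4 -0.6 -1.7] M [ 0.03 -0.14  0.02] q [-0.1   0.55  1.28 -0.    1.31 -0.86]
shift cm [ 9.97 -0.02  0.02] rotvec [-0.004 -0.001 -0.001] dyaw deg 0.2
```

View pics/side_s9.png

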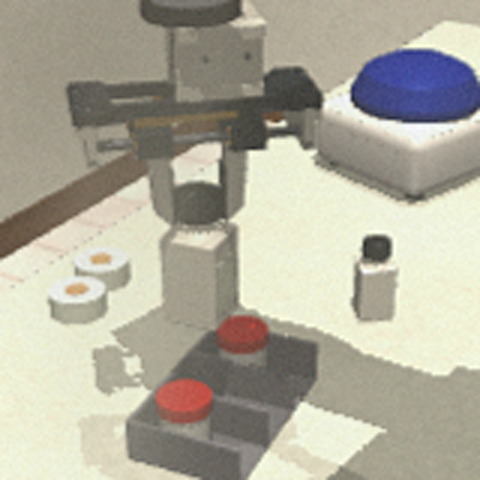

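```bash

python3 -m creep '[{"tx":0,"ty":0,"tz":0,"wx":0,"wy":0,"wz":0,"gripper":1},{"tx":0,"ty":0,"tz":0,"wx":0,"wy":0,"wz":0,"gripper":1},{"tx":0,"ty":0,"tz":0,"wx":0,"wy":0,"wz":0,"gripper":1},{"tx":0,"ty":0,"tz":0,"wx":0,"wy":0,"wz":0,"gripper":1},{"tx":0,"ty":0,"tz":0,"wx":0,"wy":0,"wz":0,"gripper":1},{"tx":0,"ty":0,"tz":0,"wx":0,"wy":0,"wz":0,"gripper":1}]'
python3 - <<'E'
from look import *
look("s10",(80,240,230,390),(130,260,250,410))
from by import *
for t in("s9","s10"):
    face(t,[(170,240),(210,250),(210,310),(172,298)],3,(230,80),"+y");face(t,[(221,245),(235,232),(235,295),(222,308)],3,(230,80),"-x")
P=cloud(pickle.load(open("side_s10.pkl","rb")))
for y in range(300,335,3): print(y,P[80+y//3,230+200//3].round(0))
t0=pickle.load(open("side0.pkl","rb"));t1=pickle.load(open("side_s10.pkl","rb"))
for c in(t0,t1):
    f=c["frame"].astype(int);m=((f[...,0]-f[...,1]>60)).astype(np.uint8);m[:,:260]=0;m[:180]=0;m[:,345:]=0
    n,l,st,ce=cv2.connectedComponentsWithStats(m);print([(s[4],*x.round(1)) for s,x in zip(st[1:],ce[1:]) if s[4]>30])
    b=((f[...,2]-f[...,0]>60)).astype(np.uint8);b[:260]=0;v,u=np.nonzero(b);print("box",len(u),u.mean().round(1),v.mean().round(1))
to(624,11.3,58,43.4)
E
```

```text
time: 16.6
tool_pos: [624.3, 11.3, 158.7]
tcp_rot: [-1.946, 1.571, -1.192]
contact_force: [0.1, 0.6, -0.3]
grip_width: 39.5
side scale 3 off 230 80
top scale 4 off 250 130
s9 +y 284 284 centre [617.9  33.8 152.1] normal yaw 97.5 nz -0.01
s9 -x 110 110 centre [600.7   3.8 146.8] normal yaw 9.2 nz -0.0
s10 +y 287 287 centre [618.   33.8 152.1] normal yaw 96.9 nz -0.0
s10 -x 111 111 centre [601.2   3.2 146.2] normal yaw 8.0 nz -0.0
300 [613.  32. 128.]
303 [612.  34. 127.]
306 [611.  34. 124.]
309 [613.  32. 119.]
312 [613.  32. 116.]
315 [612.  34. 115.]
318 [611.  35. 113.]
321 [614.  32. 107.]
324 [614.  32. 104.]
327 [ 711. -107.   -1.]
330 [ 709. -103.   -2.]
333 [703. -95.   0.]
[(np.int32(131), np.float64(310.3), np.float64(189.5)), (np.int32(162), np.float64(291.0), np.float64(211.6))]
box 1515 268.7 318.8
[(np.int32(59), np.float64(311.7), np.float64(189.6)), (np.int32(159), np.float64(291.2), np.float64(211.7))]
box 1518 268.7 318.9
t 16.7 pos [624.3  11.3 158.7] jaw 43.2 w 39.2 F [-0.1  1.5 -2.2] M [ 0.02 -0.19  0.03] q [-0.1   0.55  1.28 -0.    1.31 -0.86]
shift cm [10.07  0.03 -0.02] rotvec [-0.003 -0.     0.   ] dyaw deg 0.2
```

```bash
python3 -c "
from plant import *
print(close_job()); o=get_obs(); print(o['time'],o['tool_pos'],o['grip_width'])"
```

```text
the job is handed in; nothing more can be done
None
the job is handed in; nothing more can be done
```

I put the bottle in the middle lane, screwed its cap down, backed it off a quarter turn and lifted it by the cap. The job was handed in at about 17 s, with the bottle held still above the organiser.

**Seating:** I slid the bottle in and pushed it until it met the back wall with about 11 N.

**Screwing down:** The turning torque jumped from about 0.07 to about 0.5 N m after about 2.6 rad, inside the possible range. I then turned the tool 3° further and the torque stayed high, so I took the cap as bottomed out. The bottle turned about 4–5° in the lane's play at that point. It was square again after the back-off.

**Backing off:** The tool turned back 94.9° and the bottle came back with it by 4.5–5.5°. That leaves the cap backed off about 90°, give or take a couple of degrees. I worked this out from the tool angle and the camera, and did not check it separately against the rib on the cap.

**Last checks:**
- The bottle is upright (its sides show no tilt), with its underside about 103 mm above the bench.
- It is still, with the grip at 39 mm on the 40 mm cap.
- In the side view, the +y pot and the slide box are where they started. The -y pot is partly hidden by the bottle, so its visible centre shifted by about 1 pixel, and I did not confirm it separately.

**Disagreement:** The cameras showed the fingertips about 33–37 mm above the reported TCP, and up to 44 mm in one picture. I set my heights from the images and the contact forces. The two cameras also differed by a few millimetres sideways, so I lined the bottle up with the lane using one camera's depth image.

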